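# Slide the measuring cylinder under the dispenser spout and press start

## Task

Without picking it up, push the tall measuring cylinder across the bench by its orange foot only, never by its tall tube, so that it slides upright until the foot stands wholly on the blue disc under the dispenser's spout. Take the fingers off it, and only then press the green button on top of the dispenser fully down and let it come back up. Do not tip or lift the cylinder, and leave the bottle, the beaker and the tube rack where they stand.

Things in the scene. Friction and masses are not known exactly. Their poses are not given: they have to be found in the camera images.
- foot_cyl: Tall narrow measuring cylinder, about 180 g, loose, 200 mm high: round orange foot 60 mm across and 24 mm high, and centred on it a clear tube 26 mm across with black rings and a thin orange collar near its top. Origin at the centre of the foot's underside; z up along the tube; round, so its yaw means nothing. Pushed by the tube it may tip over.
- mark (a point): Centre of the flush blue disc on the bench, 88 mm across, no step at its edge; it belongs to the dispenser and its x and y axes are the dispenser's. Fixed; placed and turned differently each time.
- dispenser: Fixed dispenser; origin at the centre of the blue disc, on the bench. White housing 170 (x) x 140 (y) x 235 mm high, centred 180 mm towards -y: its near face is 110 mm from the disc's centre. A grey arm 32 mm wide reaches from it over the disc, 215 to 233 mm up, ending 7 mm past the centre; its 10 mm wide steel spout hangs down to 207 mm.
- go_top (a point): Centre of the top face of the green round start button, 32 mm across, 253 mm above the bench when up, on a grey base 48 mm across on the housing's top (30 mm towards -x and 180 mm towards -y of the disc's centre, in the dispenser's axes). Pressed straight down; fully down it is level with the base's top.
- go (a joint): Travel of the green button in m: 0 up, 0.006 fully down; a spring returns it, about 5 N fully down.
- reagent: Bystander: amber bottle with blue cap, 62 mm across, 150 mm high, loose. Origin at the centre of its underside.
- beaker: Bystander: yellow open beaker, 72 mm across at the rim, 85 mm high, loose. Origin at the centre of its underside.
- rack: Bystander: green tube rack 80 x 170 x 45 mm (x, y, z) with a few tubes reaching 73 mm, loose. Origin at the centre of its underside.
Mind the look-alikes: they are no part of the job. What is shaped like the foot_cyl but yellow is not meant.

How it is judged:
By the outcome, as a careful person would: the job done as asked, in the order asked, and still so for the second after the job is handed in, with the robot touching nothing.
It also fails if it takes over 61 s, if anything falls off the work surface, if the arm or the gripper's body presses on something with over 40 N, if the wrist force passes 120 N, or if a joint passes its speed limit or range.

## Robot

A 6-joint arm with a two-finger parallel gripper is mounted at the origin on the work surface. World frame = base frame: x ahead of the robot, y to its left, z up, the work surface at z = 0. Lengths are in m, angles in rad, forces in N, time in s.
With the tool pointing down it reaches from about 0.35 to 0.725 m from the base axis. Payload 4.3 kg.
Tool frame: the origin (TCP) lies at the very end of the fingers, on their centre line; the grasp point (between the pads) lies 19 mm behind it; z points along the fingers, y is the direction in which the jaws open and shut (so a half turn about z gives the same grasp; the last joint's range is limited). The gripper opens to 85 mm and grips with 20 to 120 N. Pads are 22 mm wide; open, the fingers measure 114 mm over their backs; the gripper's body (76 mm by 85 mm) begins 54 mm behind the grasp point. The pads swing forward as they close: fully open they stand 13 mm farther back than shut.
Start: joints at [1.017, 0.377, 0.081, 1.274, 0, 1.46], TCP at [0.247, 0.519, 0.231] pointing down, gripper open.
Joint ranges: [-2.72, 2.72], [-0.84, 1.66], [-1.02, 1.22], [-1.77, 2.12], [-1.37, 1.28], [-3.14, 3.14]. Speed limits (rad/s): [2.57, 2.57, 3.14, 3.14, 3.14, 3.14].

## Interface

Orientations are given as a unit quaternion [x, y, z, w].
In Python, from plant import bot gives the robot as it stands. The module is installed in compiled form; this text tells all that it offers.
- The arm moves only by the tool apply_moves, never from a script. Its argument "rows" is a list of rows, each an object with "xyz": the shift along the tool's x, y, z each as a share of 300 mm, from -1 to 1, a list of three; "spin": the turn about the tool's z as a share of pi/4 rad, from -1 to 1; "hand": the opening in per cent of the stroke, from 0 (shut) to 100 (fully open). In form: [{"xyz": [dx, dy, dz], "spin": spin, "hand": hand}, ...]. A call has 1 to 5 rows; each row is the pose to reach, as a shift and turn from the pose commanded when the call began, along the tool's axes at that moment; what a row does not reach only later rows make up. A row lasts 1/10 s, in which the tool goes at most 50 mm and 8.59 degrees, less where a joint would pass 70% of its speed; a pose out of reach is approached as far as the arm can. A call with a number of a shift or a turn outside -1 to 1 is refused whole. A call with a gripper value outside its range is refused whole. The fingers move at their own pace and stop on an object; "force" is the grip in N (left out, the last holds). Time passes only in rows, so rows that repeat a pose let the fingers close. It gives the time, the measured TCP pose, the force and the opening at its end, in the units of the state.
- bot.read_state(): the state, without advancing time (a new reading comes with each control period).
- bot.grab_frame(name): name is "scene" or "top" or "wrist"; returns the picture (400x640x3 uint8, red, green, blue); there is no depth.
- bot.camera_params(name): a dict with "fx", "fy", "cx", "cy" (pixels), "extrinsics" (4x4, takes a point from world to camera coordinates). Camera axes: x right, y down, z forward; pixel columns grow to the right and rows downward; lengths in m; the calibration is good to about 2 mm. A picture is of the moment at which its call begins: read the wrist's pose just before it. camera_params takes no time and is no camera call; for the wrist camera it gives the pose at the moment of the call.
- bot.finish_job(): hands the job in, once; it reports no verdict.
The state is a dict: "t": time; "joints": joint angles; "joint_vel": joint speeds; "tau": joint torques, N m; "ee_pos": TCP position; "eef_rot": TCP orientation; "wrist_force": force on the tool from outside, world axes, zero at the start; "ft_torque": the same for the moment, N m; "width": opening from 0.0 (shut) to 1.0 (fully open).
Only numpy, scipy, OpenCV 4.12 (cv2) and the standard library are available. Lean on these libraries where they do the work, as an engineer would, in place of code of your own. Each camera call takes 0.05 s, during which the arm holds its last target.

## Working session

There is one attempt and no reset: what is moved stays moved. The work goes in short steps, Python scripts to look and compute and a tool call to move; the robot and the scene stay as the last step left them, time stands still between calls to the robot, and variables do not carry over. Pictures are saved under pics/ and viewed, and the job is handed in when it is done.

Besides the shell and the picture viewer there is one more tool, called after "Request:" by a JSON object that holds its "method" and its "body". apply_moves: Moves the arm, as the interface text tells. Its arguments: {"type":"object","properties":{"rows":{"type":"array","items":{"type":"object","properties":{"xyz":{"type":"array","items":{"type":"number"}},"spin":{"type":"number"},"hand":{"type":"number"}}}},"force":{"type":"number"}},"required":["rows"]}

```bash
mkdir -p pics
python3 - <<'E'
from plant import bot
import cv2, numpy as np
s=bot.read_state()
for k in s: print(k,np.round(s[k],3))
for n in ("scene","top"):
    f=bot.grab_frame(n); cv2.imwrite(f"pics/{n}0.png",f[:,:,::-1]); p=bot.camera_params(n)
    print(n,{k:np.round(p[k],3).tolist() for k in p})
E
```

```text
t 0.0
joints [1.017 0.378 0.08  1.274 0.    1.461]
joint_vel [-0.    -0.    -0.001  0.001  0.     0.001]
tau [-0.0000e+00 -4.6361e+01  2.6987e+01  2.1000e-02 -0.0000e+00 -0.0000e+00]
ee_pos [0.247 0.519 0.23 ]
eef_rot [ 0.22   0.975 -0.001 -0.   ]
wrist_force [0.286 0.425 0.112]
ft_torque [-0.004 -0.002 -0.028]
width 0.998
scene {'fx': 396.029, 'fy': 396.029, 'cx': 319.092, 'cy': 200.957, 'extrinsics': [[0.764, 0.645, -0.019, -0.445], [0.446, -0.55, -0.706, -0.103], [-0.466, 0.531, -0.708, 1.238], [0.0, 0.0, 0.0, 1.0]]}
top {'fx': 432.692, 'fy': 432.692, 'cx': 321.785, 'cy': 200.855, 'extrinsics': [[0.047, -0.999, -0.006, 0.009], [-0.977, -0.045, -0.209, 0.596], [0.209, 0.016, -0.978, 0.975], [0.0, 0.0, 0.0, 1.0]]}
```

View pics/scene0.png

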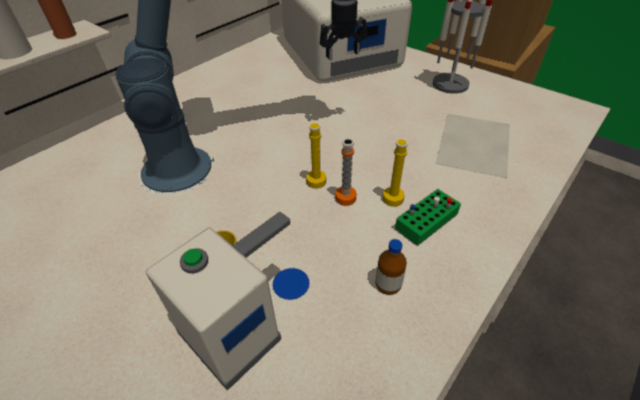

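View pics/top0.png

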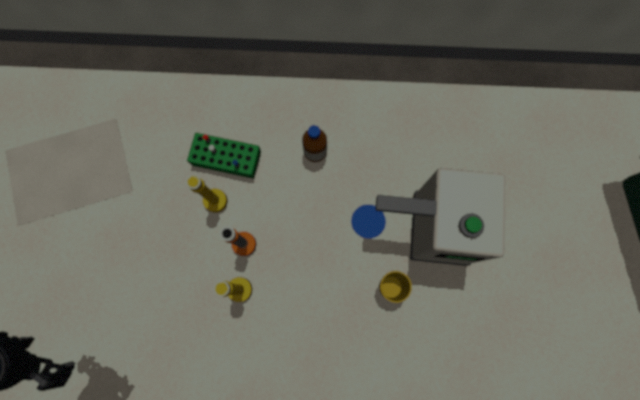

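The top view shows three candidates: an orange foot at (243,244) and yellow look-alikes at (214,200) and (238,290). I choose the orange one. The blue disc is at (368,222), the button at (472,225), the beaker at (395,288) and the bottle at (315,143).

Run:
```python
import cv2
a=cv2.imread('pics/top0.png')
cv2.imwrite('pics/c1.png',cv2.resize(a[120:320,170:350],None,fx=3.0,fy=3.0,interpolation=cv2.INTER_CUBIC)[:600])
cv2.imwrite('pics/c2.png',cv2.resize(a[160:310,340:520],None,fx=4,fy=4,interpolation=cv2.INTER_CUBIC))
```

```text
(no output)
```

View pics/c1.png

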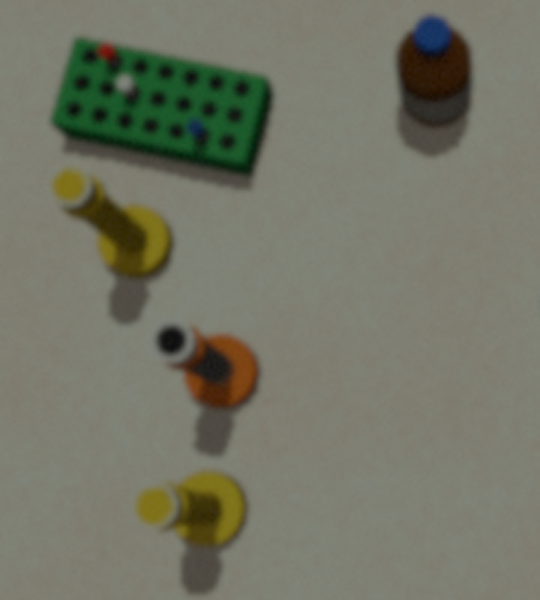

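View pics/c2.png

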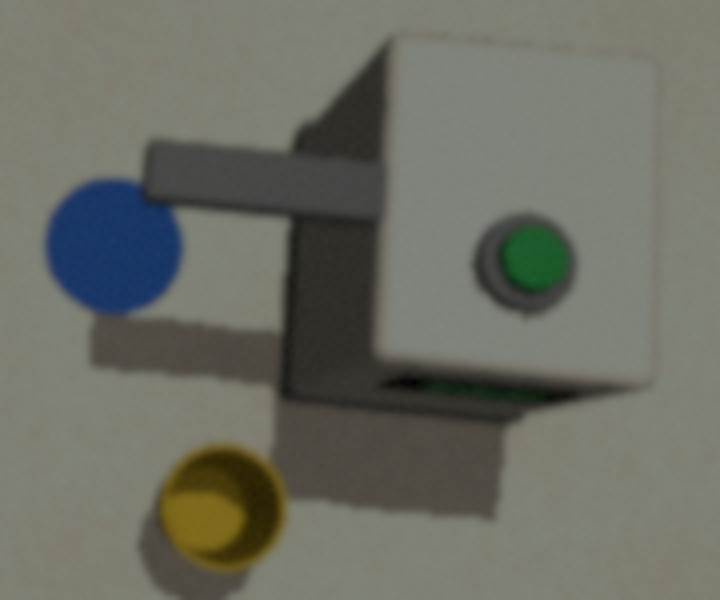

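```bash
cat > h.py <<'E'
import numpy as np, cv2
from plant import bot
def ray(p,u,v,z):
    E=np.array(p["extrinsics"]);R,t=E[:3,:3],E[:3,3]
    c=-R.T@t; d=R.T@np.array([(u-p["cx"])/p["fx"],(v-p["cy"])/p["fy"],1])
    return c+d*(z-c[2])/d[2]
def proj(p,X):
    E=np.array(p["extrinsics"]);q=E[:3,:3]@np.array(X)+E[:3,3]
    return np.array([p["fx"]*q[0]/q[2]+p["cx"],p["fy"]*q[1]/q[2]+p["cy"]])
E
python3 - <<'E'
from h import *
p=bot.camera_params("top"); q=bot.camera_params("scene")
for n,u,v,z in [("foot",243.8,244,.014),("cyltop",227,233.5,.2),("disc",368.3,221.5,0),("button",473.7,224.4,.253),("beaker",395.8,287,.085),("bottlecap",314,131.3,.15),("yel1",214.7,200.7,.014),("yel2",239.3,289.3,.014),("rack corner near",253,176,.045),("arm tip1",377.5,195,.233),("arm tip2",376.2,209.5,.233)]:
    X=ray(p,u,v,z); print(n,X.round(4),np.hypot(X[0],X[1]).round(3),"scene px",proj(q,X).round(1))
# housing top corners
for u,v in [(98.5+340,169.5),(340+164,174.5),(340+163,256),(434.5,249.5)]: print(ray(p,u,v,.235).round(4))
E
```

```text
foot [0.4877 0.2249 0.014 ] 0.537 scene px [344.7 194.3]
cyltop [0.4883 0.2254 0.2   ] 0.538 scene px [347.1 140.8]
disc [ 0.5604 -0.0814  0.    ] 0.566 scene px [289.8 282.2]
button [ 0.5212 -0.26    0.253 ] 0.582 scene px [191.3 255.6]
beaker [ 0.3997 -0.1388  0.085 ] 0.423 scene px [219.7 240.4]
bottlecap [0.7367 0.0611 0.15  ] 0.739 scene px [393.7 242.5]
yel1 [0.5932 0.3075 0.014 ] 0.668 scene px [392.4 194.8]
yel2 [0.3781 0.2264 0.014 ] 0.441 scene px [315.6 177.7]
rack corner near [0.6535 0.2105 0.045 ] 0.687 scene px [393.1 217. ]
arm tip1 [ 0.5755 -0.0764  0.233 ] 0.581 scene px [288.7 217.1]
arm tip2 [ 0.5458 -0.0744  0.233 ] 0.551 scene px [278.4 209.5]
[ 0.6335 -0.1981  0.235 ]
[ 0.629  -0.3296  0.235 ]
[ 0.4651 -0.321   0.235 ]
[ 0.4715 -0.1889  0.235 ]
```

The calibration checks out. Button to disc measures 182.8 mm against 182.5 mm expected, the cylinder's foot and top agree within 1 mm, and the dispenser's yaw is about -3°. I'll push with the back of one open finger, square to the line from foot to disc, so the gripper body stays clear of the tube.

```bash
cat >> h.py <<'E'
from scipy.spatial.transform import Rotation as Ro
def rel(tgt,yaz=None):
    s=bot.read_state(); R=Ro.from_quat(s["eef_rot"]).as_matrix()
    d=R.T@(np.array(tgt)-s["ee_pos"])/0.3
    az=np.degrees(np.arctan2(R[1,1],R[0,1])); sp=0
    if yaz is not None: sp=-((yaz-az+180)%360-180)/45
    print("t",round(s["t"],2),"pos",np.round(s["ee_pos"],4),"yaz",az.round(2),"F",np.round(s["wrist_force"],1),"w",round(s["width"],3),"| xyz",d.round(4),"spin",round(sp,4))
E
python3 - <<'E'
from h import *
F=np.array([.4878,.2250]);D=np.array([.5604,-.0814]);d=(D-F)/np.linalg.norm(D-F);print(d,np.degrees(np.arctan2(-d[1],-d[0])))
g=F-d*.125
rel([*g,.231],np.degrees(np.arctan2(-d[1],-d[0])))
p=bot.camera_params("wrist");E=np.array(p["extrinsics"]);R=Ro.from_quat(bot.read_state()["eef_rot"]).as_matrix()
print("cam in tool",R.T@(-E[:3,:3].T@E[:3,3]-bot.read_state()["ee_pos"]), "axis",R.T@E[2,:3])
E
```

```text
[ 0.23056134 -0.97305779] 103.33012263960475
t 0.1 pos [0.2466 0.5188 0.2305] yaz 64.57 F [ 0.7 -0.4  0.8] w 0.998 | xyz [-0.8858 -0.2143 -0.0016] spin -0.8613
cam in tool [ 0.08316394 -0.00025369 -0.14328061] axis [-3.28208099e-01  3.94275813e-05  9.44605442e-01]
```

The wrist camera sticks out 83 mm along tool +x, which matters next to the yellow cylinders. I'll move to standoff height first, then look at its size.

Request:
{"method": "apply_moves", "body": {"rows": [{"xyz": [-0.16,-0.04,0],"spin": -0.19,"hand": 100},{"xyz": [-0.32,-0.08,0],"spin": -0.38,"hand": 100},{"xyz": [-0.48,-0.12,0],"spin": -0.57,"hand": 90},{"xyz": [-0.64,-0.16,0],"spin": -0.76,"hand": 80},{"xyz": [-0.8,-0.19,0],"spin": -0.95,"hand": 80}]}}

```text
t: 0.6
ee_pos: [0.427, 0.3732, 0.231]
eef_rot: [-0.127, 0.992, -0.0, -0.0]
wrist_force: [-0.1, 0.7, -0.0]
width: 0.799
```

Run:
```python
from h import *
rel([.45,.34,.231],-72)
print(np.round(bot.read_state()["joints"],3))
for n in ("scene","wrist"):
    f=bot.grab_frame(n)[:,:,::-1]; 
    if n=="scene": f=cv2.resize(f[0:230,200:520],None,fx=2.5,fy=2.5,interpolation=cv2.INTER_CUBIC)
    cv2.imwrite(f"pics/{n}1.png",f)
```

```text
t 0.6 pos [0.427  0.3732 0.231 ] yaz 104.57 F [-0.1  0.7 -0. ] w 0.799 | xyz [-4.630e-02 -1.263e-01 -1.000e-04] spin 3.9239
[0.606 0.362 0.057 1.267 0.    0.352]
```

View pics/scene1.png

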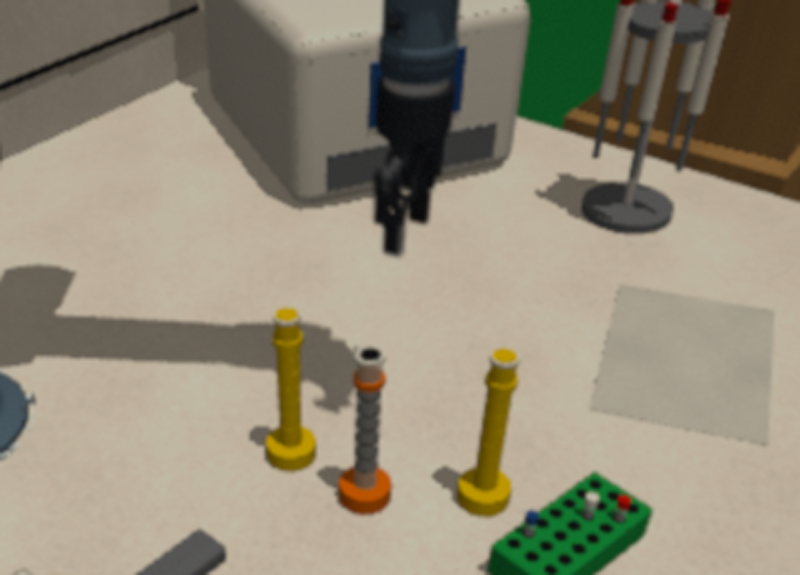

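View pics/wrist1.png

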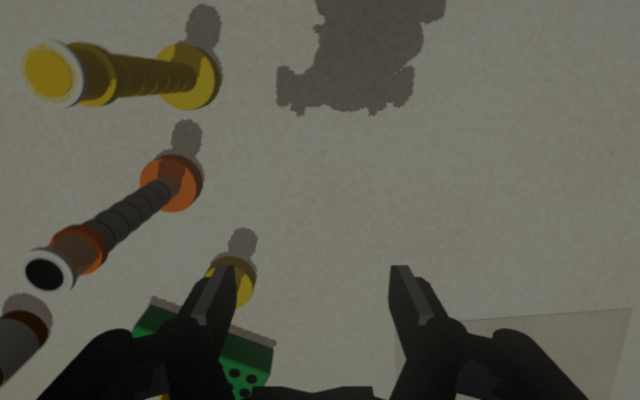

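Run:
```python
from h import *
q=bot.camera_params("scene");s=bot.read_state();R=Ro.from_quat(s["eef_rot"]).as_matrix()
f=lambda X:(proj(q,s["ee_pos"]+R@np.array(X))-[200,0])*2.5
for n,X in [("tcp",[0,0,0]),("cam",[.083,0,-.143]),("camback",[.083,0,-.17]),("bodystart",[0,0,-.073]),("body x+",[.038,0,-.073]),("body y-",[0,-.0425,-.073]),("body y+",[0,.0425,-.073]),("ytip-",[0,-.0485,-.009]),("ytip+",[0,.0485,-.009])]: print(n,f(X).round())
im=bot.grab_frame("scene")[:,:,::-1]; cv2.imwrite("pics/s2.png",cv2.resize(im[0:110,320:410],None,fx=5,fy=5,interpolation=cv2.INTER_CUBIC))
```

```text
tcp [408. 246.]
cam [339. 102.]
camback [340.  74.]
bodystart [412. 183.]
body x+ [378. 175.]
body y- [396. 201.]
body y+ [427. 165.]
ytip- [391. 260.]
ytip+ [424. 218.]
```

View pics/s2.png

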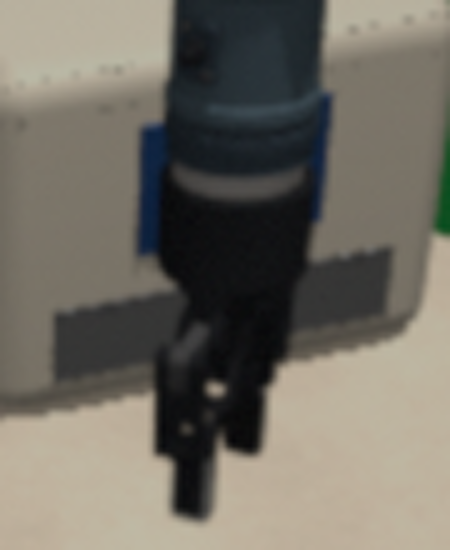

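Run:
```python
from h import *
p=bot.camera_params("wrist");s=bot.read_state();R=Ro.from_quat(s["eef_rot"]).as_matrix()
im=bot.grab_frame("wrist")[:,:,::-1]
cv2.imwrite("pics/w2.png",cv2.resize(np.clip(im[240:400,20:330].astype(float)*2.5,0,255).astype(np.uint8),None,fx=2.5,fy=2.5,interpolation=cv2.INTER_CUBIC))
for y in (-.04,-.0485,-.057,-.07):
  for z in (0,-.009,-.03,-.05,-.07):
    a=proj(p,s["ee_pos"]+R@[.011,y,z]);b=proj(p,s["ee_pos"]+R@[-.011,y,z])
    print(y,z,a.round(),((a-[20,240])*2.5).round(),b.round())
```

```text
-0.04 0 [227. 250.] [517.  25.] [230. 292.]
-0.04 -0.009 [222. 260.] [505.  49.] [226. 303.]
-0.04 -0.03 [208. 287.] [470. 116.] [214. 335.]
-0.04 -0.05 [191. 321.] [427. 203.] [198. 375.]
-0.04 -0.07 [166. 370.] [365. 325.] [176. 430.]
-0.0485 0 [208. 250.] [470.  25.] [213. 292.]
-0.0485 -0.009 [202. 260.] [455.  49.] [207. 303.]
-0.0485 -0.03 [186. 287.] [414. 116.] [192. 335.]
-0.0485 -0.05 [164. 321.] [360. 203.] [173. 375.]
-0.0485 -0.07 [134. 370.] [285. 324.] [147. 430.]
-0.057 0 [189. 250.] [424.  25.] [195. 292.]
-0.057 -0.009 [182. 260.] [406.  49.] [188. 303.]
-0.057 -0.03 [163. 287.] [357. 116.] [171. 335.]
-0.057 -0.05 [138. 321.] [294. 203.] [148. 375.]
-0.057 -0.07 [102. 370.] [205. 324.] [117. 430.]
-0.07 0 [161. 250.] [352.  25.] [167. 292.]
-0.07 -0.009 [152. 260.] [331.  49.] [160. 303.]
-0.07 -0.03 [128. 286.] [270. 116.] [138. 335.]
-0.07 -0.05 [ 97. 321.] [193. 203.] [110. 375.]
-0.07 -0.07 [ 53. 370.] [ 84. 324.] [ 72. 430.]
```

View pics/w2.png

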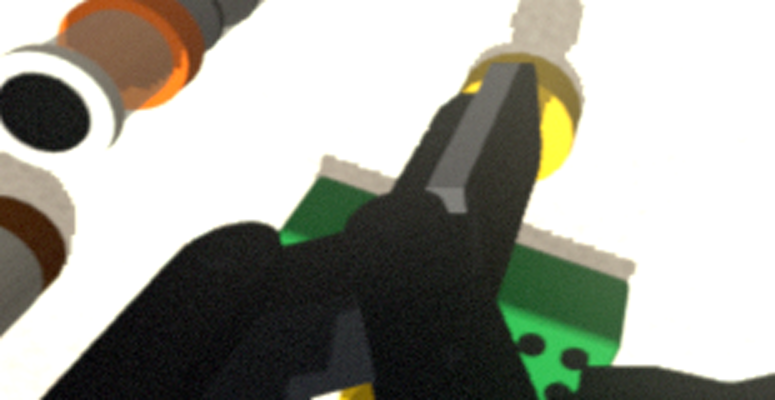

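The pictures show no housing at the wrist camera's predicted pixel, so nothing there can collide. But the finger's knuckle bulges about 20 mm outside the fingertip's back, while the tube starts only 17 mm inside the foot's rim. A push with the finger's back would therefore touch the tube. I'll work out which contact geometries keep clear of it.

```bash
cat > plan.py <<'E'
import numpy as np
F=np.array([.4878,.2250]);Y=[np.array([.5932,.3075]),np.array([.3781,.2264])]
def drect(p,x0,x1,y0,y1):
    dx=max(x0-p[0],0,p[0]-x1);dy=max(y0-p[1],0,p[1]-y1);return np.hypot(dx,dy)
def clear(p,w):  # tube/foot clearances of a standing cylinder at tool-xy p
    ti=w/2;to=ti+.0145;k=to+.020
    tube=min(drect(p,-.0135,.0135,-k,k),np.hypot(*p)-.0425, drect(p,-.030,.030,-.0425,.0425))-.013
    foot=min(drect(p,-.011,.011,ti,to),drect(p,-.011,.011,-to,-ti))-.030
    return tube,foot
if __name__=="__main__":
    res=[]
    for w in (.04,.05,.06,.068,.085):
      to=w/2+.0145
      for al in range(0,90,5):
        a=np.radians(al);c=np.array([.011+.03*np.cos(a),-to-.03*np.sin(a)])
        if al==0:c[1]=-to+.004
        u=np.array([np.cos(a),-np.sin(a)])
        own=clear(c,w)[0]
        for side in (1,-1):
          for h in range(-110,-40,5):
            hr=np.radians(h);d=np.array([np.cos(hr),np.sin(hr)])
            # tool->world: mirrored by side (use y-> -y); rotate u->d
            S=np.diag([1,side]);us=S@u;cs=S@c
            an=hr-(-np.arctan2(us[1],us[0]))  # tool z down: handle via reflection
            # world = M tool, M=[[ct,st],[st,-ct]] (det -1), M us = d
            th=hr+np.arctan2(us[1],us[0]);M=np.array([[np.cos(th),np.sin(th)],[np.sin(th),-np.cos(th)]])
            m=9
            for s in np.arange(-.025,.16,.005):
                O=F+d*s-M@cs
                for y in Y:
                    t,f=clear(M.T@(y-O),w); m=min(m,t,f)
            res.append((min(own-.0,m),w,al,side,h,round(own*1e3,1),round(m*1e3,1)))
    res.sort(reverse=True)
    for r in res[:15]:print(r)
    print()
    for r in [r for r in res if r[2]==0][:8]:print(r)
E
python3 plan.py
```

```text
(np.float64(0.009129867593045826), 0.068, 30, -1, -45, np.float64(9.1), np.float64(17.4))
(np.float64(0.009129867593045826), 0.068, 30, -1, -50, np.float64(9.1), np.float64(18.2))
(np.float64(0.009129867593045826), 0.068, 30, -1, -55, np.float64(9.1), np.float64(18.1))
(np.float64(0.009129867593045826), 0.068, 30, -1, -60, np.float64(9.1), np.float64(17.1))
(np.float64(0.009129867593045826), 0.068, 30, -1, -65, np.float64(9.1), np.float64(14.8))
(np.float64(0.009129867593045826), 0.068, 30, -1, -70, np.float64(9.1), np.float64(11.7))
(np.float64(0.009074561328669751), 0.085, 35, -1, -50, np.float64(9.1), np.float64(9.6))
(np.float64(0.009074561328669751), 0.085, 35, -1, -55, np.float64(9.1), np.float64(9.6))
(np.float64(0.009074561328669751), 0.068, 35, -1, -45, np.float64(9.1), np.float64(22.6))
(np.float64(0.009074561328669751), 0.068, 35, -1, -50, np.float64(9.1), np.float64(23.5))
(np.float64(0.009074561328669751), 0.068, 35, -1, -55, np.float64(9.1), np.float64(23.4))
(np.float64(0.009074561328669751), 0.068, 35, -1, -60, np.float64(9.1), np.float64(22.3))
(np.float64(0.00907456
[... 271 characters left out ...]
60112501056), 0.068, 0, -1, -45, np.float64(-1.8), np.float64(6.9))
(np.float64(-0.001819660112501056), 0.068, 0, -1, -50, np.float64(-1.8), np.float64(7.8))
(np.float64(-0.001819660112501056), 0.068, 0, -1, -55, np.float64(-1.8), np.float64(7.7))
(np.float64(-0.001819660112501056), 0.068, 0, -1, -60, np.float64(-1.8), np.float64(6.5))
(np.float64(-0.001819660112501056), 0.068, 0, -1, -65, np.float64(-1.8), np.float64(4.4))
(np.float64(-0.001819660112501056), 0.068, 0, -1, -70, np.float64(-1.8), np.float64(1.3))
(np.float64(-0.001819660112501056), 0.068, 0, -1, -110, np.float64(-1.8), np.float64(-1.1))
(np.float64(-0.0020000000000000035), 0.06, 0, -1, -45, np.float64(-2.0), np.float64(14.9))
```

```bash
cat >> h.py <<'E'
def pose(foot,heading,s,al=35,w=.068,lat=0):
    """tool axis xy & yaz so that tip corner is s short(-) of contact, pushing at heading (deg); foot on tool +x+y side"""
    to=w/2+.0145;a=np.radians(al);hr=np.radians(heading)
    c=np.array([.011+.03*np.cos(a),to+.03*np.sin(a)]);th=hr+a
    M=np.array([[np.cos(th),np.sin(th)],[np.sin(th),-np.cos(th)]])
    d=np.array([np.cos(hr),np.sin(hr)])
    return np.array(foot)+d*s-M@c, np.degrees(np.arctan2(M[1,1],M[0,1]))
E
python3 - <<'E'
from h import *
g,y=pose([.4878,.2250],-74,-.03);print(g,y);rel([*g,.231],y)
from plan import *
E
```

```text
[0.49323519 0.32728981] -129.00000000000003
t 0.8 pos [0.4267 0.3739 0.2308] yaz 104.02 F [ 0.1 -0.2  0.3] w 0.802 | xyz [-0.1775 -0.2043 -0.001 ] spin -2.8217
```

Request:
{"method": "apply_moves", "body": {"rows": [{"xyz": [-0.09,-0.1,0],"spin": -0.19,"hand": 80},{"xyz": [-0.178,-0.204,0],"spin": -0.38,"hand": 80},{"xyz": [-0.178,-0.204,0],"spin": -0.57,"hand": 80},{"xyz": [-0.178,-0.204,0],"spin": -0.76,"hand": 80},{"xyz": [-0.178,-0.204,0],"spin": -0.94,"hand": 80}]}}

```text
t: 1.3
ee_pos: [0.4918, 0.3296, 0.231]
eef_rot: [-0.476, 0.879, 0.0, -0.001]
wrist_force: [0.1, 0.4, 0.9]
width: 0.802
```

Request:
{"method": "apply_moves", "body": {"rows": [{"xyz": [0,0,0],"spin": -0.19,"hand": 80},{"xyz": [0,0,0],"spin": -0.38,"hand": 80},{"xyz": [0,0,0],"spin": -0.57,"hand": 80},{"xyz": [0,0,0],"spin": -0.76,"hand": 80},{"xyz": [0,0,0],"spin": -0.94,"hand": 80}]}}

```text
t: 1.8
ee_pos: [0.4914, 0.33, 0.2311]
eef_rot: [0.762, -0.648, -0.0, 0.0]
wrist_force: [0.1, -0.4, 0.9]
width: 0.801
```

Request:
{"method": "apply_moves", "body": {"rows": [{"xyz": [0,0,0],"spin": -0.19,"hand": 80},{"xyz": [0,0,0],"spin": -0.38,"hand": 80},{"xyz": [0,0,0],"spin": -0.57,"hand": 80},{"xyz": [0,0,0],"spin": -0.76,"hand": 80},{"xyz": [0,0,0],"spin": -0.94,"hand": 80}]}}

```text
t: 2.3
ee_pos: [0.4914, 0.33, 0.2311]
eef_rot: [0.944, -0.329, -0.001, 0.0]
wrist_force: [0.1, 0.6, -1.2]
width: 0.8
```

Run:
```python
from h import *
g,y=pose([.4878,.2250],-74,-.03);print(g,y);rel([*g,.06],y)
for n in ("top","wrist"):
    cv2.imwrite(f"pics/{n}3.png",bot.grab_frame(n)[:,:,::-1])
```

```text
[0.49323519 0.32728981] -129.00000000000003
t 2.3 pos [0.4914 0.33   0.2311] yaz -128.44 F [ 0.1  0.6 -1.2] w 0.8 | xyz [0.0108 0.0029 0.5703] spin 0.0125
```

View pics/wrist3.png

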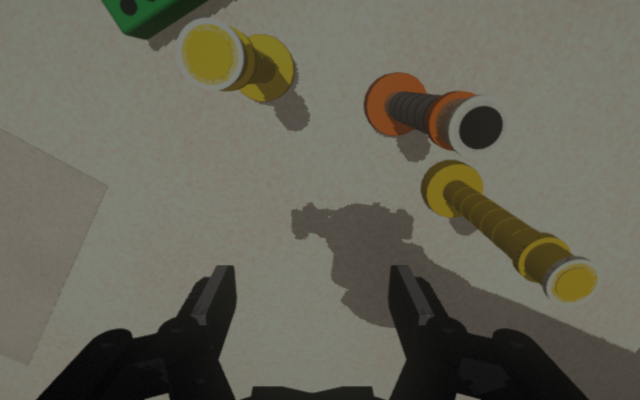

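View pics/top3.png

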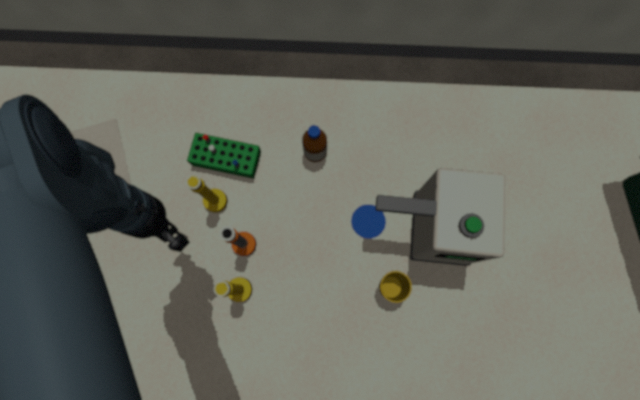

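Request:
{"method": "apply_moves", "body": {"rows": [{"xyz": [0.011,0.003,0.16],"spin": 0.01,"hand": 80},{"xyz": [0.011,0.003,0.32],"spin": 0.01,"hand": 80},{"xyz": [0.011,0.003,0.48],"spin": 0.01,"hand": 80},{"xyz": [0.011,0.003,0.6],"spin": 0.01,"hand": 80},{"xyz": [0.011,0.003,0.64],"spin": 0.01,"hand": 80}]}}

```text
t: 2.9
ee_pos: [0.4908, 0.3248, 0.035]
eef_rot: [0.941, -0.337, -0.003, 0.003]
wrist_force: [-0.9, -0.7, -0.2]
width: 0.802
```

Run:
```python
from h import *
g,y=pose([.4878,.2250],-74,-.03);rel([*g,.003],y)
for n in ("scene","wrist"):
    f=bot.grab_frame(n)[:,:,::-1]
    if n=="scene": f=cv2.resize(f[40:230,250:480],None,fx=3,fy=3,interpolation=cv2.INTER_CUBIC)
    cv2.imwrite(f"pics/{n}4.png",f)
p=bot.camera_params("wrist");print(proj(p,[.4878,.225,.024]),proj(p,[.4878,.225,.2]))
```

```text
t 2.9 pos [0.4908 0.3248 0.035 ] yaz -129.42 F [-0.9 -0.7 -0.2] w 0.802 | xyz [ 0.0013 -0.0124  0.1064] spin -0.0093
[492.05551294 143.30447322] [-2777.45158518  -972.80266282]
```

View pics/wrist4.png

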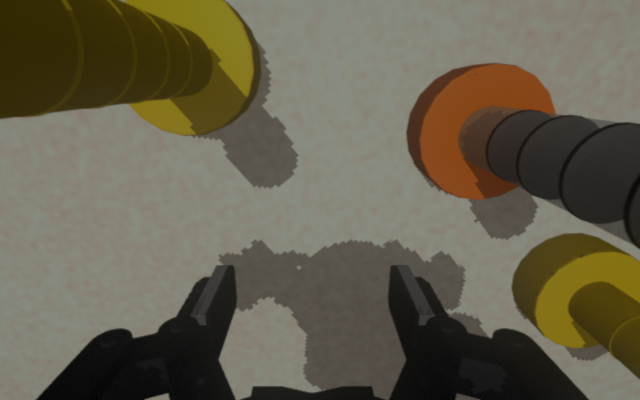

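View pics/scene4.png

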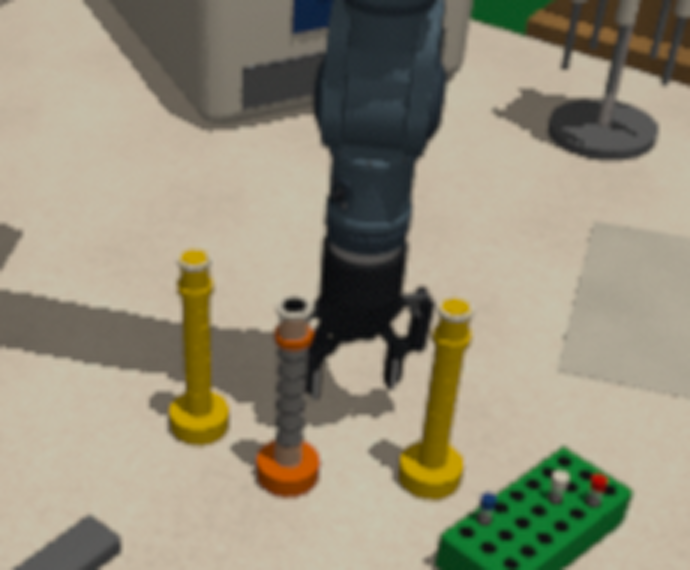

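Request:
{"method": "apply_moves", "body": {"rows": [{"xyz": [0.001,-0.012,0.05],"spin": 0,"hand": 80},{"xyz": [0.001,-0.012,0.09],"spin": 0,"hand": 80},{"xyz": [0.001,-0.012,0.106],"spin": 0,"hand": 80},{"xyz": [0.001,-0.012,0.106],"spin": 0,"hand": 80}]}}

```text
t: 3.4
ee_pos: [0.4973, 0.3282, 0.0071]
eef_rot: [0.942, -0.337, -0.0, 0.0]
wrist_force: [0.6, 0.4, 0.7]
width: 0.801
```

Run:
```python
from h import *
g,y=pose([.4878,.2250],-74,-.03);rel([*g,.003],y)
f=bot.grab_frame("wrist")[:,:,::-1]
cv2.imwrite(f"pics/wrist5.png",f)
p=bot.camera_params("wrist");print(proj(p,[.4878,.225,.024]))
s=bot.read_state();R=Ro.from_quat(s["eef_rot"]).as_matrix()
for z in (0,-.005,-.01,-.015):print(z,proj(p,s["ee_pos"]+R@[.011,.0485,z]).round(),proj(p,s["ee_pos"]+R@[.011,.034,z]).round())
```

```text
t 3.4 pos [0.4973 0.3282 0.0071] yaz -129.34 F [0.6 0.4 0.7] w 0.801 | xyz [-0.0086  0.0108  0.0136] spin -0.0075
[545.19562936 162.13476869]
0 [418. 255.] [386. 255.]
-0.005 [421. 260.] [389. 260.]
-0.01 [425. 266.] [391. 266.]
-0.015 [428. 272.] [394. 272.]
```

View pics/wrist5.png

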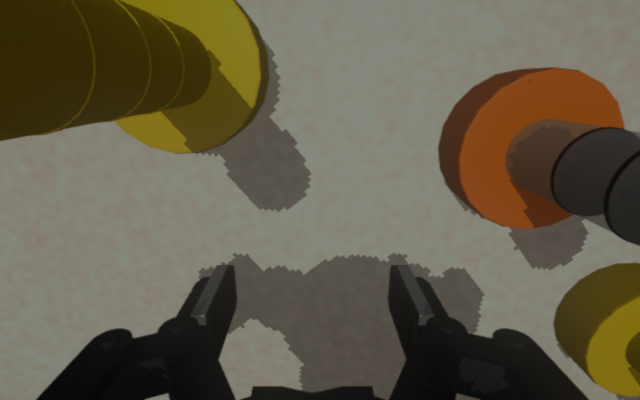

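Run:
```python
from h import *
p=bot.camera_params("wrist");s=bot.read_state()
print(ray(p,541,148,.024))
print("tip px", ray(p,410,266,.017))
F=[.4878,.2250]
g,y=pose(F,-76.7,-.012);rel([*g,.001],y)
```

```text
[0.49354823 0.22374486 0.024     ]
tip px [0.47898859 0.28879697 0.017     ]
t 3.45 pos [0.4976 0.3282 0.0075] yaz -129.34 F [0.  0.4 0.9] w 0.801 | xyz [0.0516 0.0389 0.0218] spin 0.0524
```

```bash
cat >> h.py <<'E'
from scipy.optimize import least_squares
def obox(im):
    """bbox of the orange foot in RGB image: largest orange blob"""
    h=cv2.cvtColor(im,cv2.COLOR_RGB2HSV); m=((h[...,0]>=3)&(h[...,0]<=14)&(h[...,1]>170)&(h[...,2]>50)).astype(np.uint8)
    n,l,st,c=cv2.connectedComponentsWithStats(m)
    i=1+np.argmax(st[1:,4]); return st[i]
def footfit(p,box,x0=(.49,.22)):
    a=np.linspace(0,2*np.pi,73); u0,v0,w,h,_=box
    obs=np.array([u0-.5,u0+w-.5,v0-.5,v0+h-.5])
    def pb(x):
        P=np.array([proj(p,[x[0]+.03*np.cos(t),x[1]+.03*np.sin(t),z]) for t in a for z in (0,.024)])
        return np.array([P[:,0].min(),P[:,0].max(),P[:,1].min(),P[:,1].max()])
    r=least_squares(lambda x:pb(x)-obs,x0); return r.x,(pb(r.x)-obs).round(1)
E
python3 - <<'E'
from h import *
for n in ("top","scene"):
    im=cv2.imread(f"pics/{n}0.png")[:,:,::-1].copy();b=obox(im);print(n,b,*footfit(bot.camera_params(n),b))
im=cv2.imread("pics/wrist5.png")[:,:,::-1].copy();b=obox(im);print(b,*footfit(bot.camera_params("wrist"),b))
E
```

```text
top [232 233  23  22 289] [0.48891794 0.2269285 ] [-1.5  1.6 -1.7  1.7]
scene [ 39   0  36  38 767] [-1.52073626  0.32330214] [ 10.7 -10.8  15.3 -13.7]
[  457    68   167   161 12963] [0.48924107 0.22274017] [-13.1  10.8   0.3   1.9]
```

Run:
```python
from h import *
im=cv2.imread("pics/scene0.png")[:,:,::-1].copy();im[:170]=0;b=obox(im);print("scene",b,*footfit(bot.camera_params("scene"),b))
print(*footfit(bot.camera_params("wrist"),(439,67,186,162,0)))
```

```text
scene [336 188  20  17 239] [0.49172909 0.22283068] [-0.8  0.7 -2.   1.9]
[0.49157414 0.22480073] [-2.   1.6 -0.3  0.8]
```

Run:
```python
from h import *
F=[.4912,.2248]
for s in (-.012,0,.06):
    g,y=pose(F,-77.3,s);print(g);rel([*g,.001],y)
```

```text
[0.50647162 0.3090477 ]
t 3.45 pos [0.4976 0.3282 0.0075] yaz -129.34 F [0.  0.4 0.9] w 0.801 | xyz [0.0634 0.0308 0.0218] spin 0.0658
[0.50910978 0.29734128]
t 3.45 pos [0.4976 0.3282 0.0075] yaz -129.34 F [0.  0.4 0.9] w 0.801 | xyz [0.095  0.0554 0.0218] spin 0.0658
[0.52230055 0.23880921]
t 3.45 pos [0.4976 0.3282 0.0075] yaz -129.34 F [0.  0.4 0.9] w 0.801 | xyz [0.2527 0.1784 0.0218] spin 0.0658
```

Request:
{"method": "apply_moves", "body": {"rows": [{"xyz": [0.03,0.015,0.02],"spin": 0.06,"hand": 80},{"xyz": [0.063,0.031,0.022],"spin": 0.066,"hand": 80},{"xyz": [0.063,0.031,0.022],"spin": 0.066,"hand": 80},{"xyz": [0.063,0.031,0.022],"spin": 0.066,"hand": 80}]}}

```text
t: 3.85
ee_pos: [0.5068, 0.309, 0.0014]
eef_rot: [0.933, -0.361, 0.0, -0.0]
wrist_force: [0.3, -0.7, -0.0]
width: 0.801
```

Run:
```python
from h import *
F=[.4912,.2248]
for s in (-.012,0,.05):
    g,y=pose(F,-77.3,s);rel([*g,.001],y)
f=bot.grab_frame("wrist")[:,:,::-1]
cv2.imwrite(f"pics/wrist6.png",f)
f=bot.grab_frame("scene")[:,:,::-1]
cv2.imwrite(f"pics/scene6.png",cv2.resize(f[90:230,280:450],None,fx=4,fy=4,interpolation=cv2.INTER_CUBIC))
```

```text
t 3.85 pos [0.5068 0.309  0.0014] yaz -132.31 F [ 0.3 -0.7 -0. ] w 0.801 | xyz [-0.0009  0.0007  0.0015] spin -0.0003
t 3.85 pos [0.5068 0.309  0.0014] yaz -132.31 F [ 0.3 -0.7 -0. ] w 0.801 | xyz [0.0319 0.0236 0.0014] spin -0.0003
t 3.85 pos [0.5068 0.309  0.0014] yaz -132.31 F [ 0.3 -0.7 -0. ] w 0.801 | xyz [0.1684 0.1192 0.0014] spin -0.0003
```

View pics/wrist6.png

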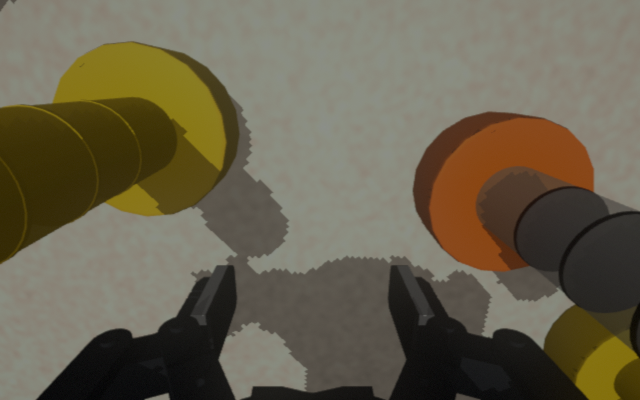

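View pics/scene6.png

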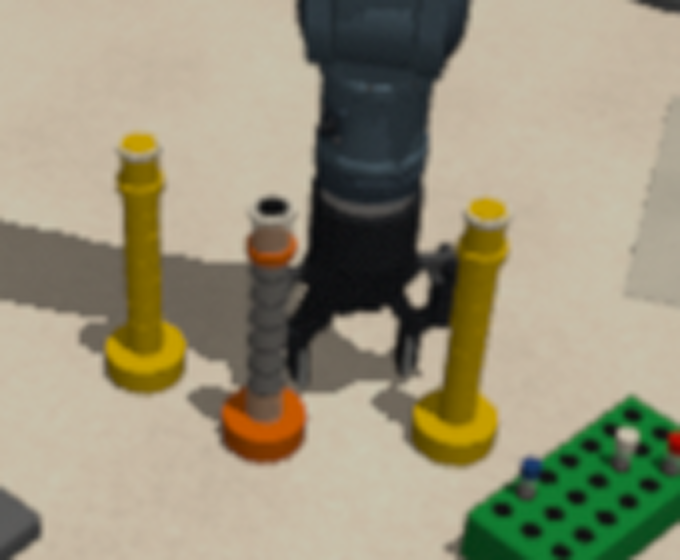

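Run:
```python
from h import *
p=bot.camera_params("wrist");s=bot.read_state()
x,r=footfit(p,(413,112,183,160,0));print(x,r)
R=Ro.from_quat(s["eef_rot"]).as_matrix();print("foot in tool",R.T@(np.r_[x,0]-s["ee_pos"]))
```

```text
[0.49110104 0.22541797] [-1.3  1.1 -0.9  1.3]
foot in tool [0.04505792 0.07255352 0.00129214]
```

Request:
{"method": "apply_moves", "body": {"rows": [{"xyz": [0.02,0.014,0.001],"spin": 0,"hand": 80},{"xyz": [0.035,0.0245,0.001],"spin": 0,"hand": 80},{"xyz": [0.05,0.035,0.001],"spin": 0,"hand": 80},{"xyz": [0.065,0.0455,0.001],"spin": 0,"hand": 80},{"xyz": [0.065,0.0455,0.001],"spin": 0,"hand": 80}]}}

```text
t: 4.45
ee_pos: [0.5118, 0.285, 0.0006]
eef_rot: [0.932, -0.361, 0.0, 0.0]
wrist_force: [1.3, -0.1, 0.4]
width: 0.794
```

Run:
```python
from h import *
rel([.55,0,.001])
f=bot.grab_frame("wrist")[:,:,::-1]
cv2.imwrite(f"pics/wrist7.png",f)
f=bot.grab_frame("top")[:,:,::-1]
cv2.imwrite(f"pics/top7.png",cv2.resize(f[150:330,130:400],None,fx=2.9,fy=2.9,interpolation=cv2.INTER_CUBIC))
```

```text
t 4.45 pos [0.5118 0.285  0.0006] yaz -132.35 F [ 1.3 -0.1  0.4] w 0.794 | xyz [ 0.7342  0.6164 -0.0009] spin 0
```

View pics/wrist7.png

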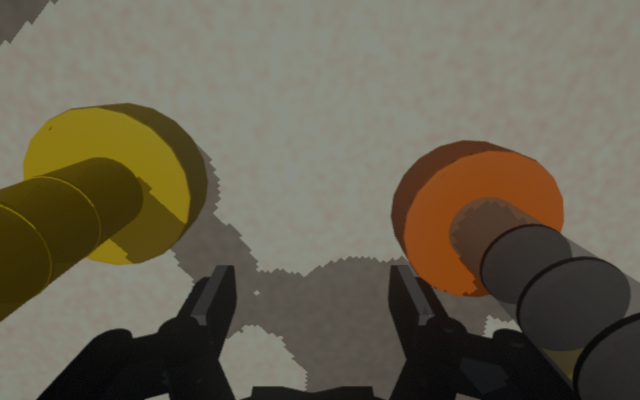

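View pics/top7.png

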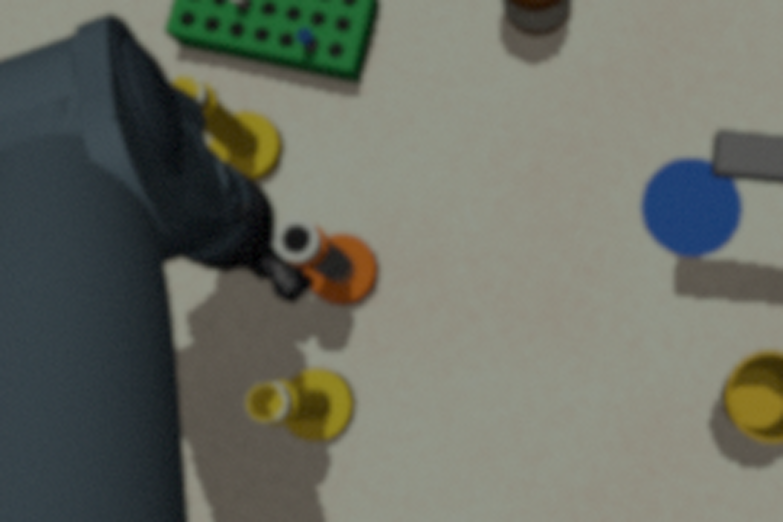

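```bash
cat >> h.py <<'E'
def infoot(box,D=(.5604,-.0814)):
    p=bot.camera_params("wrist");s=bot.read_state();x,r=footfit(p,box);R=Ro.from_quat(s["eef_rot"]).as_matrix()
    ft=(R.T@(np.r_[x,0]-s["ee_pos"]))[:2]
    v=np.array(D)-x;dv=R.T@np.r_[v,0]
    c=clear(ft,.085*s["width"])
    print("foot",x.round(4),"res",r,"in tool",ft.round(4),"tube clr",round(c[0],4),"foot gap",round(c[1],4),"to go",np.linalg.norm(v).round(4),"az",np.degrees(np.arctan2(v[1],v[0])).round(1),"tool dir to disc",np.degrees(np.arctan2(dv[1],dv[0])).round(1),"corner->foot dir",np.degrees(np.arctan2(ft[1]-.085*s["width"]/2-.0145,ft[0]-.011)).round(1))
    return x,ft
from plan import clear
E
python3 - <<'E'
from h import *
infoot((391,140,174,158,0))
# tube vs knuckle: the tube's base & rings
f=cv2.imread("pics/top7.png")
t=cv2.imread("pics/wrist7.png");cv2.imwrite("pics/w7c.png",cv2.resize(np.clip(t[230:400,370:640]*2.2,0,255).astype(np.uint8),None,fx=2.9,fy=2.9,interpolation=cv2.INTER_CUBIC))
E
```

```text
foot [0.4938 0.2157] res [-1.4  1.2 -0.5  0.8] in tool [0.0338 0.0637] tube clr 0.0073 foot gap -0.0026 to go 0.3045 az -77.4 tool dir to disc 35.0 corner->foot dir 33.7
```

View pics/w7c.png

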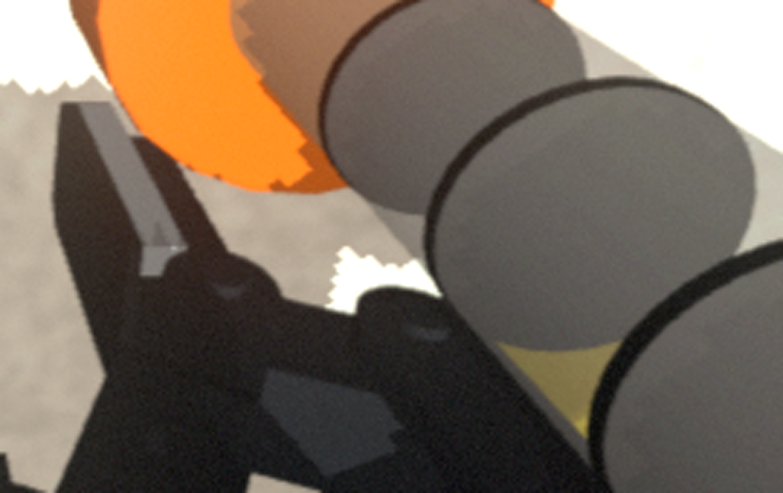

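Request:
{"method": "apply_moves", "body": {"rows": [{"xyz": [0.03,0.021,0.0],"spin": 0,"hand": 80},{"xyz": [0.06,0.042,0.0],"spin": 0,"hand": 80},{"xyz": [0.09,0.063,0.0],"spin": 0,"hand": 80},{"xyz": [0.12,0.084,0.0],"spin": 0,"hand": 80},{"xyz": [0.12,0.084,0.0],"spin": 0,"hand": 80}]}}

```text
t: 5.05
ee_pos: [0.5217, 0.2411, 0.0006]
eef_rot: [0.932, -0.362, 0.0, 0.0]
wrist_force: [0.1, 1.2, -0.6]
width: 0.801
```

Run:
```python
from h import *
rel([.55,0,.001])
f=bot.grab_frame("wrist")
cv2.imwrite(f"pics/wrist8.png",f[:,:,::-1]); 
f=bot.grab_frame("scene")[:,:,::-1]
cv2.imwrite(f"pics/scene8.png",cv2.resize(f[90:310,260:450],None,fx=2.7,fy=2.7,interpolation=cv2.INTER_CUBIC))
```

```text
t 5.05 pos [0.5217 0.2411 0.0006] yaz -132.43 F [ 0.1  1.2 -0.6] w 0.801 | xyz [ 6.119e-01  5.294e-01 -6.000e-04] spin 0
```

View pics/wrist8.png

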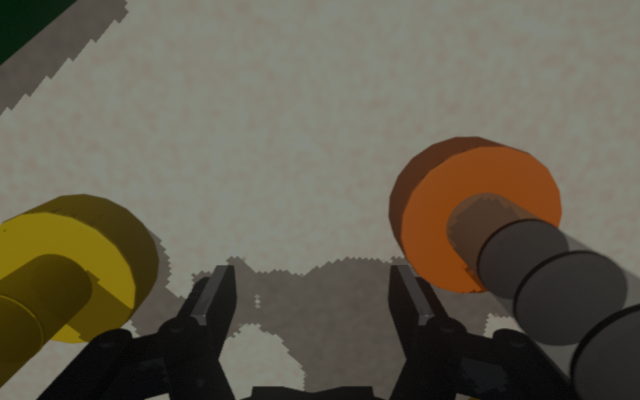

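View pics/scene8.png

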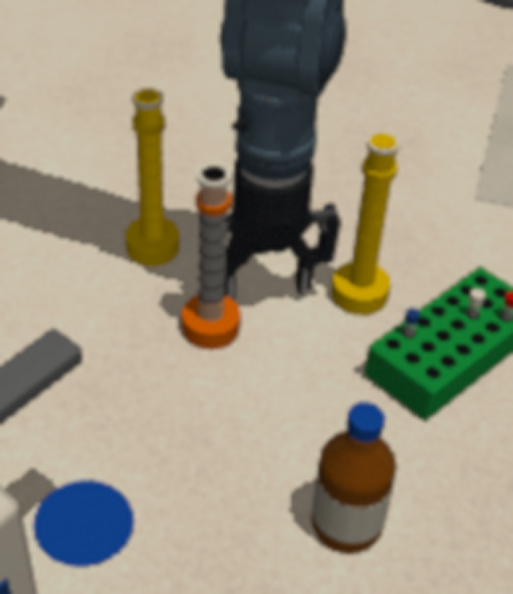

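Run:
```python
from h import *
infoot((389,137,174,157,0))
```

```text
foot [0.5053 0.1724] res [-1.5  1.3 -1.2  1.6] in tool [0.0353 0.0627] tube clr 0.0079 foot gap -0.0019 to go 0.2597 az -77.7 tool dir to disc 35.4 corner->foot dir 30.3
```

Request:
{"method": "apply_moves", "body": {"rows": [{"xyz": [-0.004,-0.017,0.0],"spin": 0,"hand": 80},{"xyz": [0.039,0.014,0.0],"spin": 0,"hand": 80},{"xyz": [0.075,0.039,0.0],"spin": 0,"hand": 80},{"xyz": [0.107,0.062,0.0],"spin": 0,"hand": 80},{"xyz": [0.143,0.087,0.0],"spin": 0,"hand": 80}]}}

```text
t: 5.65
ee_pos: [0.5355, 0.1938, 0.0006]
eef_rot: [0.933, -0.361, -0.0, -0.0]
wrist_force: [-0.1, 1.2, 0.4]
width: 0.802
```

Run:
```python
from h import *
rel([.55,0,.001])
f=bot.grab_frame("wrist"); print(bot.read_state()["ee_pos"])
cv2.imwrite(f"pics/wrist9.png",f[:,:,::-1]); b=obox(f);print(b)
```

```text
t 5.65 pos [0.5355 0.1938 0.0006] yaz -132.3 F [-0.1  1.2  0.4] w 0.802 | xyz [ 0.4706  0.4454 -0.0016] spin 0
[0.53610768 0.19172273 0.000566  ]
[  406   152   162   149 11672]
```

View pics/wrist9.png

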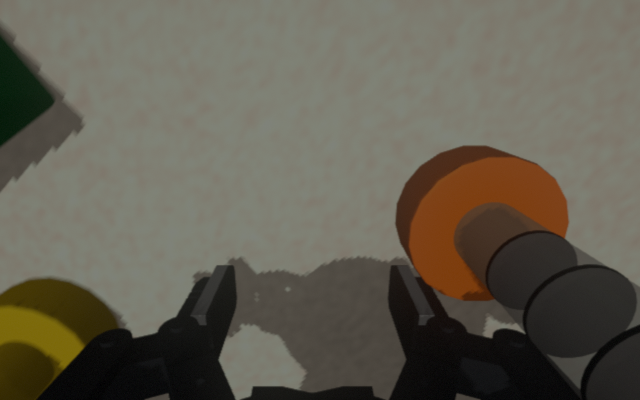

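Run:
```python
from h import *
infoot((396,146,173,156,0))
```

```text
foot [0.5149 0.1218] res [-1.8  1.5 -1.   1.5] in tool [0.0315 0.0659] tube clr 0.005 foot gap -0.003 to go 0.2082 az -77.4 tool dir to disc 35.0 corner->foot dir 40.4
```

Run:
```python
from h import *
F=[.5149,.1218]
for s in (-.01,0.06):
    g,y=pose(F,-77.4,s,al=28);rel([*g,.001],y)
```

```text
t 5.7 pos [0.5361 0.1917 0.0006] yaz -132.42 F [ 1.5 -1.7 -0.2] w 0.798 | xyz [-0.021  -0.0216 -0.0015] spin 0.155
t 5.7 pos [0.5361 0.1917 0.0006] yaz -132.42 F [ 1.5 -1.7 -0.2] w 0.798 | xyz [ 0.1702  0.1121 -0.0011] spin 0.155
```

Request:
{"method": "apply_moves", "body": {"rows": [{"xyz": [-0.021,-0.022,-0.001],"spin": 0.1,"hand": 80},{"xyz": [-0.021,-0.022,-0.001],"spin": 0.155,"hand": 80},{"xyz": [-0.021,-0.022,-0.001],"spin": 0.155,"hand": 80},{"xyz": [-0.021,-0.022,-0.001],"spin": 0.155,"hand": 80}]}}

```text
t: 6.1
ee_pos: [0.5352, 0.2036, 0.0009]
eef_rot: [0.909, -0.417, 0.0, 0.0]
wrist_force: [-0.0, -0.3, 0.1]
width: 0.8
```

Run:
```python
from h import *
F=[.5149,.1218]
f=bot.grab_frame("wrist")
cv2.imwrite(f"pics/wrist10.png",f[:,:,::-1])
b=list(obox(f)); print(b); 
for s in (-.01,0.06):
    g,y=pose(F,-77.4,s,al=28);rel([*g,.001],y)
```

```text
[np.int32(420), np.int32(102), np.int32(169), np.int32(159), np.int32(12982)]
t 6.15 pos [0.5352 0.2037 0.0009] yaz -139.24 F [0.1 0.6 0.1] w 0.794 | xyz [ 0.0087  0.0048 -0.0003] spin 0.0035
t 6.15 pos [0.5352 0.2037 0.0009] yaz -139.24 F [0.1 0.6 0.1] w 0.794 | xyz [ 0.2144  0.1149 -0.0003] spin 0.0035
```

View pics/wrist10.png

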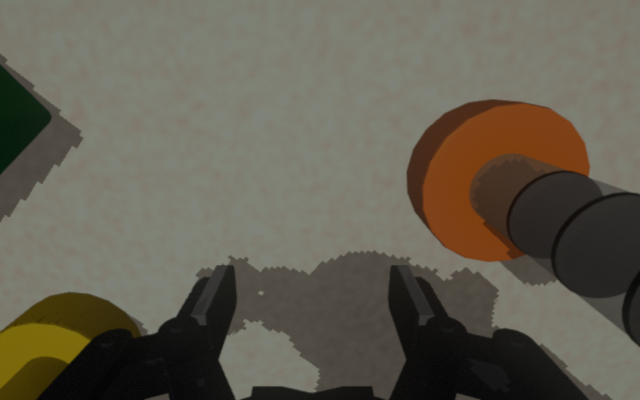

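```bash
cat >> h.py <<'E'
def obox2(im):
    h=cv2.cvtColor(im,cv2.COLOR_RGB2HSV); m=((h[...,0]<=14)&(h[...,1]>130)&(h[...,2]>35)).astype(np.uint8)
    m=cv2.morphologyEx(m,cv2.MORPH_OPEN,np.ones((3,3),np.uint8))
    n,l,st,c=cv2.connectedComponentsWithStats(m); i=1+np.argmax(st[1:,4]); return st[i]
E
python3 - <<'E'
from h import *
for n in (8,9,10):
    im=cv2.imread(f"pics/wrist{n}.png")[:,:,::-1].copy();print(obox2(im))
x,ft=infoot((407,100,184,162,0))
for s in (-.01,0,0.06):
    g,y=pose(x,-77.4,s,al=28);rel([*g,.001],y)
E
```

```text
[  390   138   172   155 14445]
[  397   147   171   154 14511]
[  408   100   182   162 15711]
foot [0.5152 0.1209] res [-1.6  1.4 -0.9  1.4] in tool [0.0497 0.0692] tube clr 0.0201 foot gap 0.014 to go 0.2073 az -77.4 tool dir to disc 28.2 corner->foot dir 28.4
t 6.15 pos [0.5352 0.2037 0.0009] yaz -139.24 F [0.1 0.6 0.1] w 0.794 | xyz [ 0.0117  0.0059 -0.0003] spin 0.0035
t 6.15 pos [0.5352 0.2037 0.0009] yaz -139.24 F [0.1 0.6 0.1] w 0.794 | xyz [ 0.0411  0.0216 -0.0003] spin 0.0035
t 6.15 pos [0.5352 0.2037 0.0009] yaz -139.24 F [0.1 0.6 0.1] w 0.794 | xyz [ 0.2174  0.116  -0.0003] spin 0.0035
```

Auto-detection now matches my readings. The tip is aligned (28.4° against 28.2°), so I push on by 60 mm.

Request:
{"method": "apply_moves", "body": {"rows": [{"xyz": [0.041,0.022,0.0],"spin": 0,"hand": 80},{"xyz": [0.085,0.045,0.0],"spin": 0,"hand": 80},{"xyz": [0.13,0.069,0.0],"spin": 0,"hand": 80},{"xyz": [0.175,0.093,0.0],"spin": 0,"hand": 80},{"xyz": [0.175,0.093,0.0],"spin": 0,"hand": 80}]}}

```text
t: 6.65
ee_pos: [0.5491, 0.1433, 0.001]
eef_rot: [0.908, -0.418, 0.0, 0.0]
wrist_force: [-0.4, -0.3, -0.1]
width: 0.801
```

Run:
```python
from h import *
f=bot.grab_frame("wrist")
cv2.imwrite(f"pics/wrist11.png",f[:,:,::-1])
b=list(obox2(f)); print(b); x,ft=infoot(b)
rel([.55,0,.001])
```

```text
[np.int32(389), np.int32(134), np.int32(172), np.int32(157), np.int32(14563)]
foot [0.5253 0.0765] res [-2.6  2.1 -1.1  1.8] in tool [0.0364 0.062 ] tube clr 0.0075 foot gap -0.0013 to go 0.1617 az -77.5 tool dir to disc 28.1 corner->foot dir 28.0
t 6.7 pos [0.5488 0.1444 0.001 ] yaz -139.41 F [0.4 0.6 0.1] w 0.801 | xyz [ 3.683e-01  3.102e-01 -1.000e-04] spin 0
```

View pics/wrist11.png

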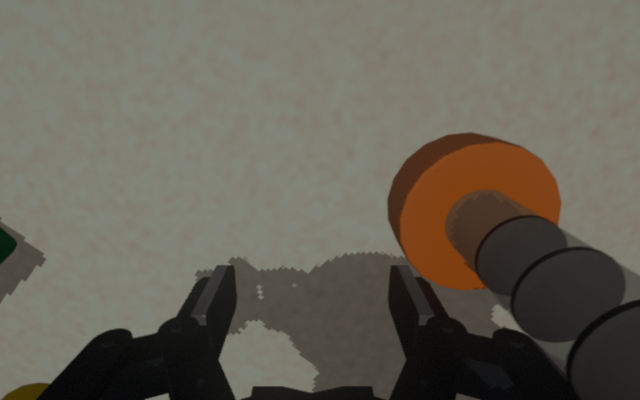

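Request:
{"method": "apply_moves", "body": {"rows": [{"xyz": [0.044,0.0235,0.0],"spin": 0,"hand": 80},{"xyz": [0.088,0.047,0.0],"spin": 0,"hand": 80},{"xyz": [0.132,0.0705,0.0],"spin": 0,"hand": 80},{"xyz": [0.176,0.094,0.0],"spin": 0,"hand": 80},{"xyz": [0.176,0.094,0.0],"spin": 0,"hand": 80}]}}

```text
t: 7.2
ee_pos: [0.5622, 0.0852, 0.001]
eef_rot: [0.908, -0.418, 0.001, 0.0]
wrist_force: [-0.3, -0.1, 0.1]
width: 0.799
```

Run:
```python
from h import *
f=bot.grab_frame("wrist")
cv2.imwrite(f"pics/wrist12.png",f[:,:,::-1])
b=list(obox2(f)); print(b); x,ft=infoot(b)
rel([.55,0,.001])
f=bot.grab_frame("top")
cv2.imwrite(f"pics/top12.png",cv2.resize(f[130:330,200:520,::-1],None,fx=2.5,fy=2.5,interpolation=cv2.INTER_CUBIC))
im=f.copy();print(obox(im),*footfit(bot.camera_params("top"),obox(im)))
```

```text
[np.int32(386), np.int32(133), np.int32(172), np.int32(157), np.int32(14430)]
foot [0.5397 0.0188] res [-2.4  2.  -1.2  1.8] in tool [0.0368 0.0607] tube clr 0.0065 foot gap -0.0014 to go 0.1023 az -78.4 tool dir to disc 29.0 corner->foot dir 25.4
t 7.25 pos [0.5619 0.0863 0.001 ] yaz -139.39 F [-0.1 -0.3  1. ] w 0.8 | xyz [ 0.1925  0.2173 -0.    ] spin 0
[319 220  21  19 224] [0.53482981 0.0168431 ] [-1.7  1.7 -3.2  3.2]
```

View pics/wrist12.png

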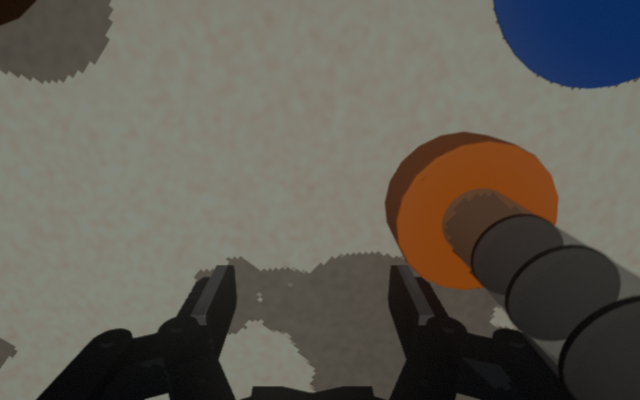

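View pics/top12.png

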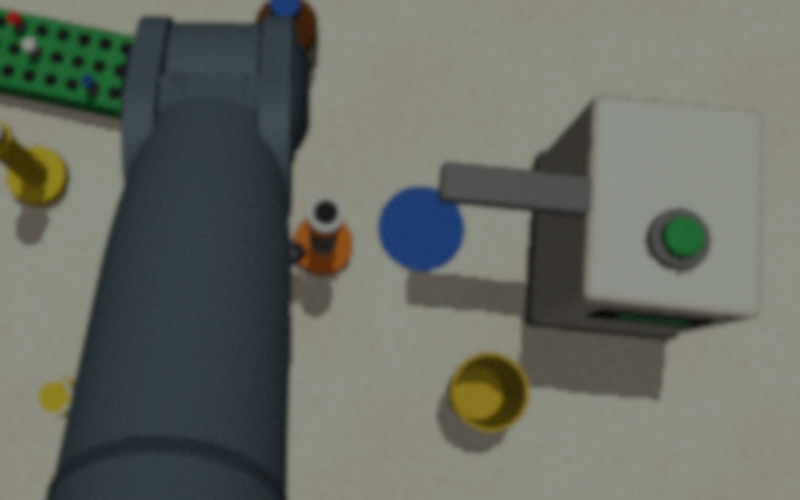

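Run:
```python
from h import *
p=bot.camera_params("top");print(ray(p,330,228.8,.012),ray(p,368.4,221.6,0))
print(footfit(p,(319,217.6,22,23,0)))
w=bot.camera_params("wrist");print("disc nearest edge pt", ray(w,590,88,0), ray(w,497,20,0))
for a in range(60,200,20):
    t=np.radians(a);print(a,proj(w,[.5604+.044*np.cos(t),-.0814+.044*np.sin(t),0]).round(),end=' ')
```

```text
[0.53557803 0.01425806 0.012     ] [ 0.56012298 -0.08169171  0.        ]
(array([0.53587531, 0.01565777]), array([-1.2,  1.2, -1.2,  1.2]))
disc nearest edge pt [ 0.53364627 -0.0472728   0.        ] [ 0.58003192 -0.03893866  0.        ]
60 [502.   5.] 80 [516.  45.] 100 [541.  73.] 120 [574.  88.] 140 [613.  88.] 160 [654.  75.] 180 [693.  47.]
```

Request:
{"method": "apply_moves", "body": {"rows": [{"xyz": [-0.01,-0.009,0.0],"spin": 0,"hand": 80},{"xyz": [0.039,0.015,0.0],"spin": 0,"hand": 80},{"xyz": [0.076,0.034,0.0],"spin": 0,"hand": 80},{"xyz": [0.113,0.053,0.0],"spin": 0,"hand": 80},{"xyz": [0.15,0.072,0.0],"spin": 0,"hand": 80}]}}

```text
t: 7.8
ee_pos: [0.5746, 0.0383, 0.0009]
eef_rot: [0.909, -0.417, -0.0, -0.0]
wrist_force: [-1.6, 0.5, 1.0]
width: 0.801
```

Run:
```python
from h import *
f=bot.grab_frame("top")
rel([.55,0,.001])
f=bot.grab_frame("wrist")
cv2.imwrite(f"pics/wrist13.png",f[:,:,::-1])
b=list(obox2(f)); print(b); x,ft=infoot(b,(.5634,-.081))
f=bot.grab_frame("top")
cv2.imwrite(f"pics/top13.png",cv2.resize(f[160:300,260:440,::-1],None,fx=4,fy=4,interpolation=cv2.INTER_CUBIC))
```

```text
t 7.85 pos [0.5754 0.0363 0.001 ] yaz -139.4 F [-0.  -1.5  0.1] w 0.799 | xyz [3.67e-02 1.43e-01 1.00e-04] spin 0
[np.int32(387), np.int32(138), np.int32(171), np.int32(156), np.int32(14325)]
foot [ 0.5513 -0.029 ] res [-2.5  2.1 -1.3  2. ] in tool [0.0348 0.0614] tube clr 0.0065 foot gap -0.003 to go 0.0533 az -76.9 tool dir to disc 27.5 corner->foot dir 28.3
```

View pics/wrist13.png

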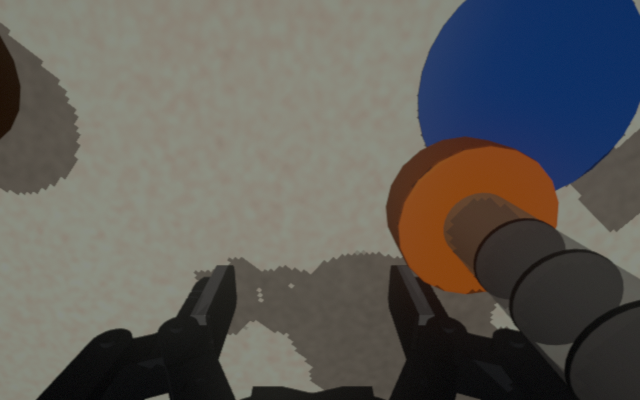

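View pics/top13.png

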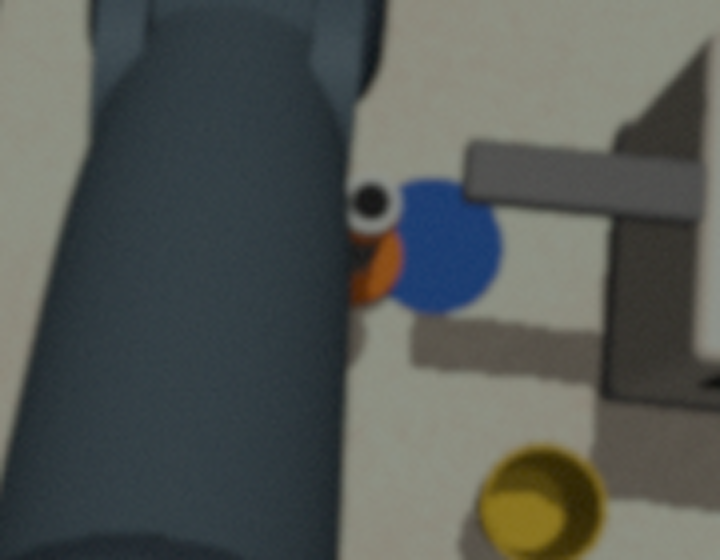

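```bash
cat >> h.py <<'E'
def discfit(im,p):
    h=cv2.cvtColor(im,cv2.COLOR_RGB2HSV); m=((h[...,0]>95)&(h[...,0]<130)&(h[...,1]>150)&(h[...,2]>40)).astype(np.uint8)
    n,l,st,c=cv2.connectedComponentsWithStats(m); i=1+np.argmax(st[1:,4]); m=(l==i).astype(np.uint8)
    cs=max(cv2.findContours(m,cv2.RETR_EXTERNAL,cv2.CHAIN_APPROX_NONE)[0],key=len)[:,0,:]
    cs=cs[(cs[:,0]>2)&(cs[:,0]<637)&(cs[:,1]>2)&(cs[:,1]<397)]
    X=np.array([ray(p,u,v,0)[:2] for u,v in cs])
    f=lambda c:np.hypot(*(X-c).T)-.044
    r=least_squares(f,X.mean(0),loss="cauchy",f_scale=.0007); return r.x,(np.abs(f(r.x))<.0015).mean()
E
python3 - <<'E'
from h import *
w=bot.camera_params("wrist")
im=cv2.imread("pics/wrist13.png")[:,:,::-1].copy();D,q=discfit(im,w);print(D,q)
infoot(list(obox2(im)),D)
im=cv2.imread("pics/top0.png")[:,:,::-1].copy();print(discfit(im,bot.camera_params("top")))
E
```

```text
[ 0.5632546  -0.08063578] 0.6623376623376623
foot [ 0.5511 -0.0282] res [-2.5  2.1 -1.4  2. ] in tool [0.0349 0.0613] tube clr 0.0064 foot gap -0.003 to go 0.0539 az -76.9 tool dir to disc 27.5 corner->foot dir 28.0
(array([ 0.56146252, -0.08649792]), np.float64(0.3))
```

Run:
```python
from h import *
q=bot.camera_params("scene")
for h in (.07,.14,.2,.22,.24,.26,.28,.3,.35):
    print(h,((proj(q,[.4908,.3248,.035+h])-[250,40])*3).round())
f=bot.grab_frame("scene")[:,:,::-1]
for h in (0,.2,.21,.232,.25,.3):
    s=bot.read_state();print(h,((proj(q,[*s["ee_pos"][:2],h])-[200,20])*2.5).round())
cv2.imwrite("pics/scene13.png",cv2.resize(f[20:240,200:470],None,fx=2.5,fy=2.5,interpolation=cv2.INTER_CUBIC))
```

```text
0.07 [355. 336.]
0.14 [360. 274.]
0.2 [365. 216.]
0.22 [367. 195.]
0.24 [369. 174.]
0.26 [371. 152.]
0.28 [373. 130.]
0.3 [375. 107.]
0.35 [380.  46.]
0 [317. 584.]
0.2 [316. 442.]
0.21 [316. 433.]
0.232 [316. 414.]
0.25 [315. 398.]
0.3 [315. 351.]
```

View pics/scene13.png

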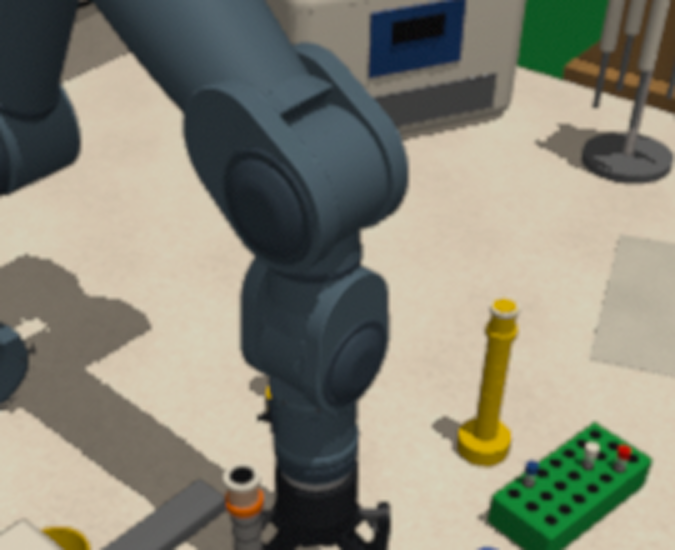

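Request:
{"method": "apply_moves", "body": {"rows": [{"xyz": [0.03,0.0155,0.0],"spin": 0,"hand": 80},{"xyz": [0.06,0.031,0.0],"spin": 0,"hand": 80},{"xyz": [0.09,0.047,0.0],"spin": 0,"hand": 80},{"xyz": [0.118,0.0615,0.0],"spin": 0,"hand": 80},{"xyz": [0.118,0.0615,0.0],"spin": 0,"hand": 80}]}}

```text
t: 8.5
ee_pos: [0.5842, -0.0011, 0.001]
eef_rot: [0.909, -0.418, 0.001, 0.0]
wrist_force: [0.5, 0.3, -0.0]
width: 0.805
```

Run:
```python
from h import *
f=bot.grab_frame("wrist")
cv2.imwrite(f"pics/wrist14.png",f[:,:,::-1])
D,q=discfit(f,bot.camera_params("wrist"));print(D,q)
b=list(obox2(f)); print(b); x,ft=infoot(b,D)
rel([.55,0,.001])
f=bot.grab_frame("scene")[:,:,::-1]
cv2.imwrite("pics/scene14.png",cv2.resize(f[100:320,200:470],None,fx=2.5,fy=2.5,interpolation=cv2.INTER_CUBIC))
```

```text
[ 0.56272966 -0.08023655] 0.5491419656786272
[np.int32(385), np.int32(136), np.int32(171), np.int32(156), np.int32(14245)]
foot [ 0.5615 -0.0668] res [-2.5  2.1 -1.5  2.2] in tool [0.0357 0.0604] tube clr 0.0058 foot gap -0.0026 to go 0.0135 az -84.6 tool dir to disc 35.2 corner->foot dir 25.6
t 8.55 pos [ 5.84e-01 -4.00e-04  1.00e-03] yaz -139.34 F [-1.2 -0.8  0.3] w 0.801 | xyz [-0.0748  0.0851 -0.    ] spin 0
```

View pics/wrist14.png

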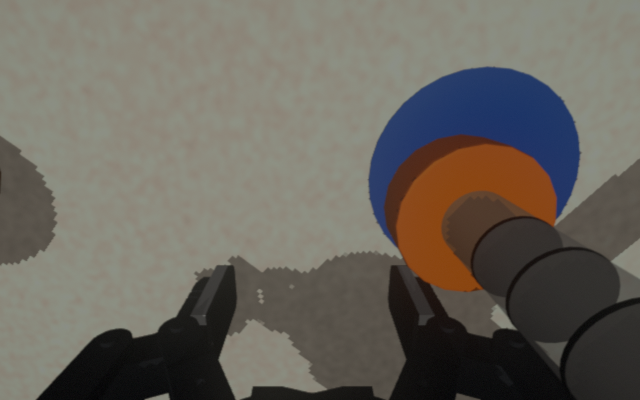

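View pics/scene14.png

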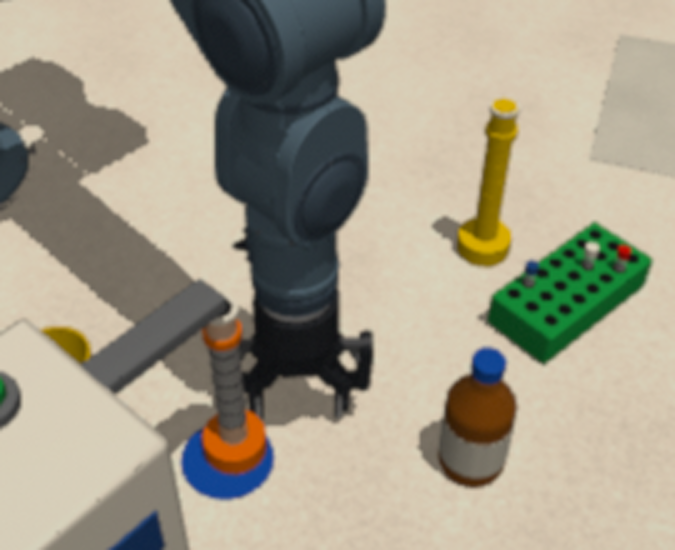

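Request:
{"method": "apply_moves", "body": {"rows": [{"xyz": [0.014,0.0075,0.0],"spin": 0,"hand": 80},{"xyz": [0.026,0.014,0.0],"spin": 0,"hand": 80},{"xyz": [0.037,0.02,0.0],"spin": 0,"hand": 80},{"xyz": [0.037,0.02,0.0],"spin": 0,"hand": 80}]}}

```text
t: 9.0
ee_pos: [0.5864, -0.0123, 0.0009]
eef_rot: [0.909, -0.417, 0.0, 0.0]
wrist_force: [0.2, 0.1, -0.4]
width: 0.799
```

Run:
```python
from h import *
f=bot.grab_frame("wrist")
cv2.imwrite(f"pics/wrist15.png",f[:,:,::-1])
D,q=discfit(f,bot.camera_params("wrist"));print(D,q)
b=list(obox2(f)); print(b); x,ft=infoot(b,D);print(D-x)
rel([.55,0,.001])
f=bot.grab_frame("scene")[:,:,::-1]
cv2.imwrite("pics/scene15.png",cv2.resize(f[200:320,240:360],None,fx=5,fy=5,interpolation=cv2.INTER_CUBIC))
```

```text
[ 0.56268726 -0.0810417 ] 0.555895865237366
[np.int32(383), np.int32(136), np.int32(171), np.int32(157), np.int32(14273)]
foot [ 0.5644 -0.0779] res [-2.3  1.9 -1.1  1.6] in tool [0.0355 0.0596] tube clr 0.005 foot gap -0.0031 to go 0.0036 az -118.5 tool dir to disc 69.2 corner->foot dir 24.3
[-0.00170881 -0.00314306]
t 9.05 pos [ 0.5864 -0.0121  0.0009] yaz -139.28 F [0.6 0.7 0.2] w 0.8 | xyz [-0.1096  0.0656 -0.0003] spin 0
```

View pics/wrist15.png

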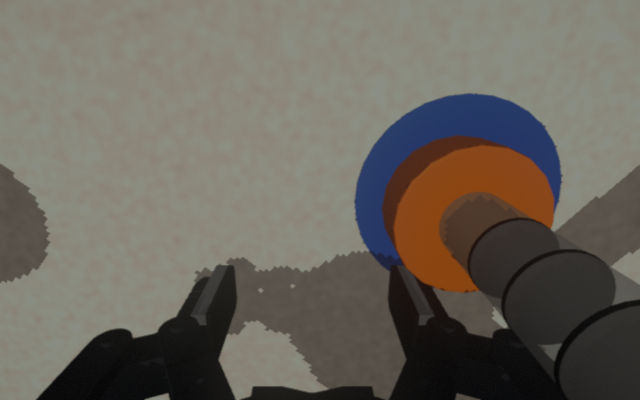

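View pics/scene15.png

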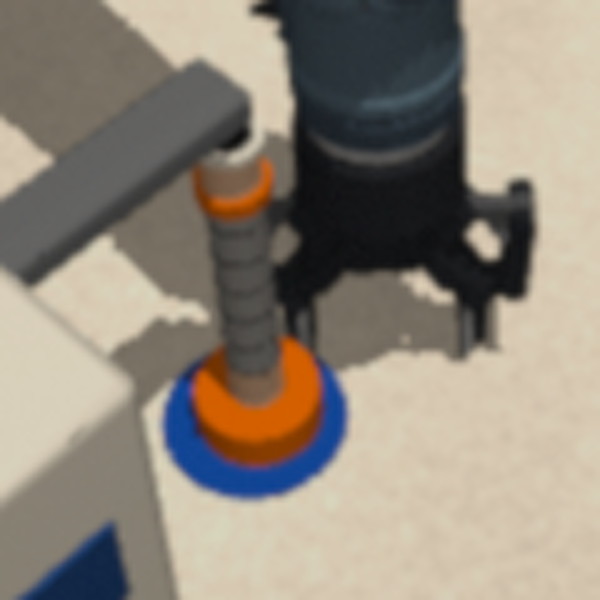

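Request:
{"method": "apply_moves", "body": {"rows": [{"xyz": [0.009,0.006,0.0],"spin": 0,"hand": 80},{"xyz": [0.009,0.006,0.0],"spin": 0,"hand": 80},{"xyz": [-0.04,-0.02,0.0],"spin": 0,"hand": 80},{"xyz": [-0.14,-0.09,0.0],"spin": 0,"hand": 80},{"xyz": [-0.25,-0.16,0.0],"spin": 0,"hand": 80}]}}

```text
t: 9.6
ee_pos: [0.5736, 0.0776, 0.001]
eef_rot: [0.909, -0.418, 0.0, -0.0]
wrist_force: [0.2, 0.7, 0.5]
width: 0.802
```

Run:
```python
from h import *
rel([.55,0,.001])
f=bot.grab_frame("wrist")
cv2.imwrite(f"pics/wrist16.png",f[:,:,::-1])
w=bot.camera_params("wrist");D,q=discfit(f,w);b=list(obox2(f)); x,ft=infoot(b,D);print(D,D-x)
f=bot.grab_frame("scene")
p=bot.camera_params("scene");D,q=discfit(f,p);g=f.copy();g[:262]=0;b=obox(g);print(D,q,b)
cv2.imwrite("pics/scene16.png",cv2.resize(f[200:320,240:360,::-1],None,fx=5,fy=5,interpolation=cv2.INTER_CUBIC))
```

```text
t 9.6 pos [0.5736 0.0776 0.001 ] yaz -139.37 F [0.2 0.7 0.5] w 0.802 | xyz [ 0.145   0.2283 -0.    ] spin 0
foot [ 0.5622 -0.0421] res [-67.9  54.  -37.6  66.9] in tool [0.0891 0.09  ] tube clr 0.0628 foot gap 0.0585 to go 0.0387 az -79.3 tool dir to disc 30.3 corner->foot dir 28.0
[ 0.5694125  -0.08010147] [ 0.00719526 -0.03799424]
[ 0.53420057 -0.23447663] 0.15 [278 269  25  25 364]
```

View pics/wrist16.png

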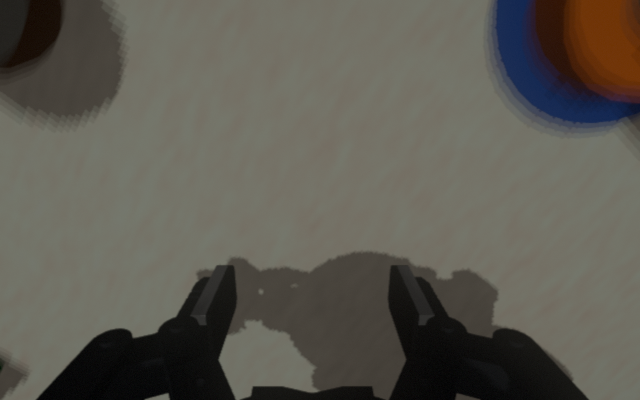

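View pics/scene16.png

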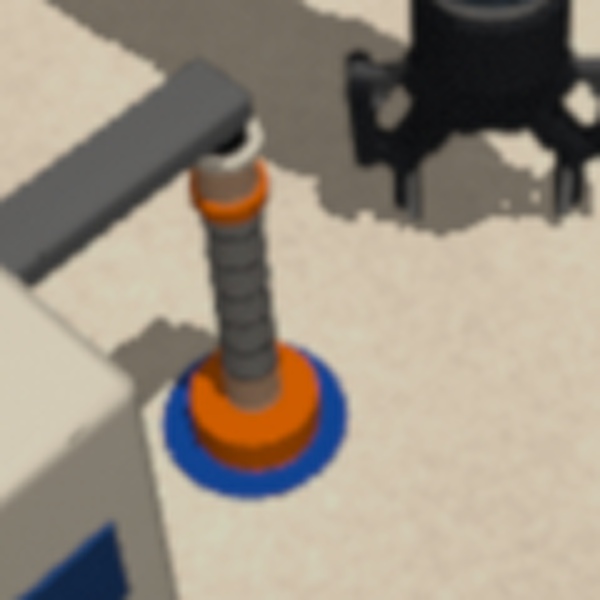

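Request:
{"method": "apply_moves", "body": {"rows": [{"xyz": [-0.25,-0.16,-0.16],"spin": 0,"hand": 80},{"xyz": [-0.25,-0.16,-0.32],"spin": 0,"hand": 50},{"xyz": [-0.25,-0.16,-0.48],"spin": 0,"hand": 0},{"xyz": [-0.25,-0.16,-0.64],"spin": 0,"hand": 0},{"xyz": [-0.25,-0.16,-0.8],"spin": 0,"hand": 0}]}}

```text
t: 10.2
ee_pos: [0.5602, 0.1649, 0.2174]
eef_rot: [0.909, -0.416, -0.0, -0.0]
wrist_force: [1.2, -1.0, -1.3]
width: 0.12
```

Run:
```python
from h import *
rel([.5212,-.26,.34])
```

```text
t 10.2 pos [0.5602 0.1649 0.2174] yaz -139.17 F [ 1.2 -1.  -1.3] w 0.12 | xyz [ 0.9866  1.0244 -0.4086] spin 0
```

Request:
{"method": "apply_moves", "body": {"rows": [{"xyz": [0.0,0.0,-0.16],"spin": 0,"hand": 0},{"xyz": [0.02,0.02,-0.31],"spin": 0,"hand": 0},{"xyz": [0.12,0.12,-0.4],"spin": 0,"hand": 0},{"xyz": [0.23,0.24,-0.4],"spin": 0,"hand": 0},{"xyz": [0.34,0.35,-0.4],"spin": 0,"hand": 0}]}}

```text
t: 10.7
ee_pos: [0.5484, 0.017, 0.337]
eef_rot: [0.909, -0.416, 0.002, -0.0]
wrist_force: [0.3, -0.0, -0.8]
width: -0.001
```

Request:
{"method": "apply_moves", "body": {"rows": [{"xyz": [0.11,0.11,0],"spin": 0,"hand": 0},{"xyz": [0.22,0.23,0],"spin": 0,"hand": 0},{"xyz": [0.33,0.35,0],"spin": 0,"hand": 0},{"xyz": [0.44,0.46,0],"spin": 0,"hand": 0},{"xyz": [0.55,0.57,0],"spin": 0,"hand": 0}]}}

```text
t: 11.2
ee_pos: [0.5256, -0.2202, 0.3356]
eef_rot: [0.909, -0.417, 0.0, -0.0]
wrist_force: [1.3, -0.2, 0.4]
width: -0.001
```

Request:
{"method": "apply_moves", "body": {"rows": [{"xyz": [0,0,0],"spin": 0,"hand": 0},{"xyz": [0,0,0],"spin": 0,"hand": 0}]}}

```text
t: 11.4
ee_pos: [0.5259, -0.2192, 0.335]
eef_rot: [0.909, -0.418, -0.0, -0.0]
wrist_force: [0.0, 1.1, 0.7]
width: -0.005
```

Run:
```python
from h import *
rel([.5212,-.26,.3])
f=bot.grab_frame("wrist")
cv2.imwrite(f"pics/wrist17.png",f[:,:,::-1])
f=bot.grab_frame("top")
cv2.imwrite("pics/top17.png",f[:,:,::-1])
```

```text
t 11.4 pos [ 0.5259 -0.2192  0.335 ] yaz -139.39 F [0.  1.1 0.7] w -0.005 | xyz [0.0931 0.1005 0.1167] spin 0
```

View pics/wrist17.png

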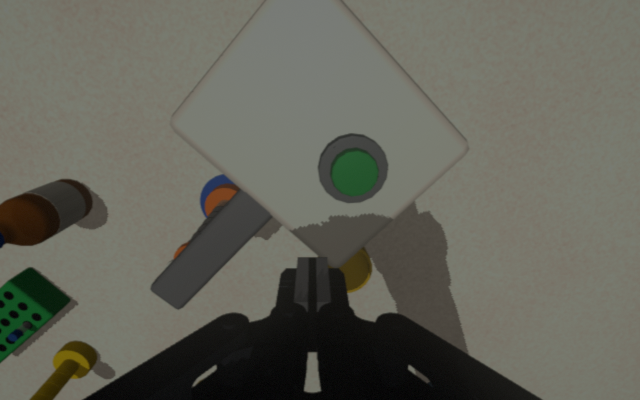

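View pics/top17.png

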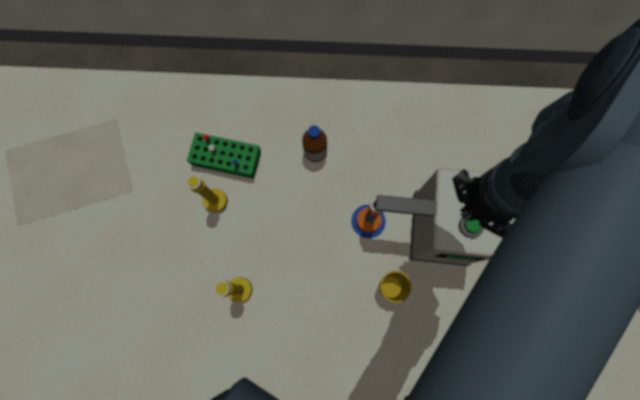

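Run:
```python
from h import *
w=bot.camera_params("wrist");b=ray(w,354.5,172.5,.253);print(b, 32/ (1e3*np.linalg.norm(ray(w,331,172,.253)-ray(w,379,172,.253))))
b=(b+np.array([.5212,-.26,.253]))/2
rel([b[0],b[1],.265])
f=cv2.imread("pics/top17.png");cv2.imwrite("pics/t17c.png",cv2.resize(f[180:260,330:430],None,fx=7,fy=7,interpolation=cv2.INTER_CUBIC))
```

```text
[ 0.52417068 -0.25765785  0.253     ] 1.0042400016572914
t 11.5 pos [ 0.5263 -0.2175  0.3355] yaz -139.21 F [0.2 0.9 0.7] w 0.001 | xyz [0.0964 0.0992 0.2348] spin 0
```

View pics/t17c.png

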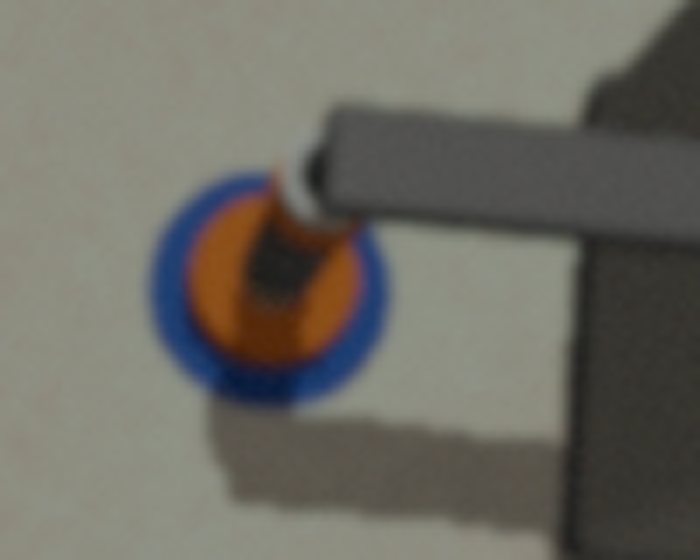

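Request:
{"method": "apply_moves", "body": {"rows": [{"xyz": [0.096,0.099,0.0],"spin": 0,"hand": 0},{"xyz": [0.096,0.099,0.1],"spin": 0,"hand": 0},{"xyz": [0.096,0.099,0.18],"spin": 0,"hand": 0},{"xyz": [0.096,0.099,0.22],"spin": 0,"hand": 0},{"xyz": [0.096,0.099,0.22],"spin": 0,"hand": 0}]}}

```text
t: 12.0
ee_pos: [0.5218, -0.2574, 0.2676]
eef_rot: [0.91, -0.416, -0.002, -0.0]
wrist_force: [-0.2, 0.4, 0.9]
width: -0.0
```

Run:
```python
from h import *
rel([.5227,-.2588,.247])
f=bot.grab_frame("wrist")
cv2.imwrite(f"pics/wrist18.png",f[:,:,::-1])
```

```text
t 12.0 pos [ 0.5218 -0.2574  0.2676] yaz -139.12 F [-0.2  0.4  0.9] w -0.0 | xyz [0.0058 0.0009 0.0685] spin 0
```

View pics/wrist18.png

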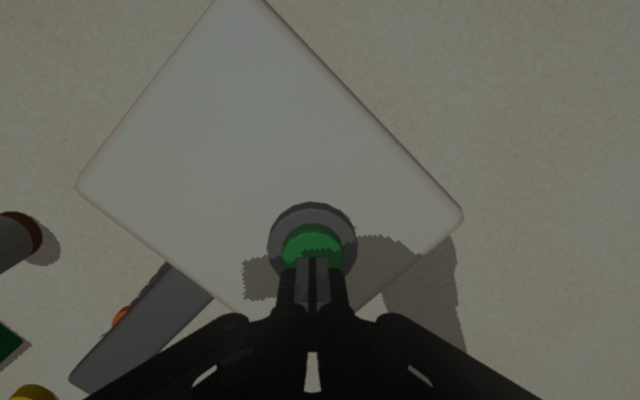

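Request:
{"method": "apply_moves", "body": {"rows": [{"xyz": [0.004,0.001,0.03],"spin": 0,"hand": 0},{"xyz": [0.004,0.001,0.05],"spin": 0,"hand": 0},{"xyz": [0.004,0.001,0.06],"spin": 0,"hand": 0},{"xyz": [0.004,0.001,0.067],"spin": 0,"hand": 0},{"xyz": [0.004,0.001,0.067],"spin": 0,"hand": 0}]}}

```text
t: 12.55
ee_pos: [0.5241, -0.2609, 0.2511]
eef_rot: [0.909, -0.417, 0.002, -0.0]
wrist_force: [1.0, 1.7, 7.2]
width: 0.001
```

Run:
```python
from h import *
for i in range(2):
    rel([.5227,-.2588,.245]); f=bot.grab_frame("scene")
cv2.imwrite("pics/scene19.png",cv2.resize(f[200:300,150:270,::-1],None,fx=6,fy=6,interpolation=cv2.INTER_CUBIC))
```

```text
t 12.55 pos [ 0.5241 -0.2609  0.2511] yaz -139.25 F [1.  1.7 7.2] w 0.001 | xyz [-0.0085 -0.0011  0.0202] spin 0
t 12.6 pos [ 0.5241 -0.2609  0.2511] yaz -139.25 F [0.6 1.2 5.6] w -0.008 | xyz [-0.0085 -0.0011  0.0202] spin 0
```

View pics/scene19.png

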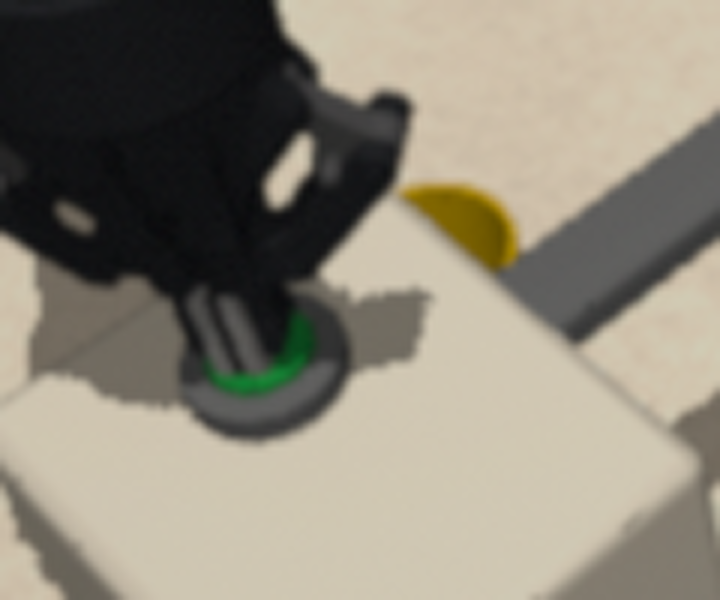

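Request:
{"method": "apply_moves", "body": {"rows": [{"xyz": [0,0,0.006],"spin": 0,"hand": 0},{"xyz": [0,0,0.012],"spin": 0,"hand": 0},{"xyz": [0,0,0.012],"spin": 0,"hand": 0}]}}

```text
t: 12.95
ee_pos: [0.5242, -0.261, 0.2508]
eef_rot: [0.909, -0.417, 0.003, -0.0]
wrist_force: [-4.8, 4.7, 21.0]
width: -0.001
```

Run:
```python
from h import *
for i in range(2):
    rel([.5227,-.2588,.245]); f=bot.grab_frame("scene")
cv2.imwrite("pics/scene20.png",cv2.resize(f[200:300,150:270,::-1],None,fx=6,fy=6,interpolation=cv2.INTER_CUBIC))
```

```text
t 12.95 pos [ 0.5242 -0.261   0.2508] yaz -139.25 F [-4.8  4.7 21. ] w -0.001 | xyz [-0.0089 -0.0009  0.0191] spin 0
t 13.0 pos [ 0.5242 -0.261   0.2507] yaz -139.24 F [-3.9  5.6 21.7] w -0.003 | xyz [-0.0089 -0.0009  0.0191] spin 0
```

View pics/scene20.png

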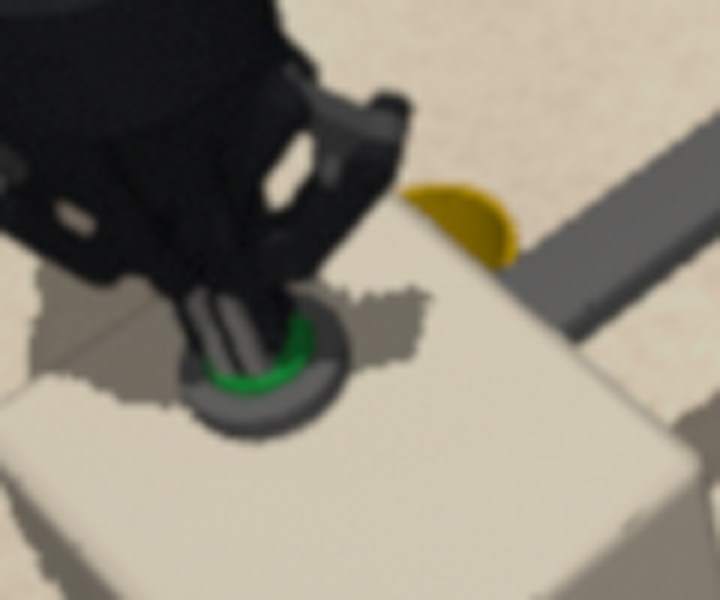

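Run:
```python
from h import *
q=bot.camera_params("scene")
a=np.linspace(0,2*np.pi,181)
for c in ([.5212,-.26],[.5242,-.2577]):
  for r,z in ((.024,.247),(.016,.247),(.016,.253)):
    P=np.array([(proj(q,[c[0]+r*np.cos(t),c[1]+r*np.sin(t),z])-[150,200]+.5)*6 for t in a]);print(c,r,z,P.min(0).round(),P.max(0).round())
s=bot.read_state();print(((proj(q,s["ee_pos"])-[150,200]+.5)*6).round())
R=Ro.from_quat(s["eef_rot"]).as_matrix()
for x,y in ((.011,.0145),(.011,-.0145),(-.011,.0145),(-.011,-.0145)):print(((proj(q,s["ee_pos"]+R@[x,y,0])-[150,200]+.5)*6).round())
f=cv2.imread("pics/scene0.png");cv2.imwrite("pics/s0b.png",cv2.resize(f[200:300,150:270],None,fx=6,fy=6,interpolation=cv2.INTER_CUBIC))
```

```text
[0.5212, -0.26] 0.024 0.247 [170. 284.] [341. 419.]
[0.5212, -0.26] 0.016 0.247 [199. 305.] [313. 395.]
[0.5212, -0.26] 0.016 0.253 [193. 292.] [308. 383.]
[0.5242, -0.2577] 0.024 0.247 [183. 284.] [354. 419.]
[0.5242, -0.2577] 0.016 0.247 [212. 306.] [326. 396.]
[0.5242, -0.2577] 0.016 0.253 [207. 293.] [321. 383.]
[257. 349.]
[197. 382.]
[299. 379.]
[215. 320.]
[315. 317.]
```

View pics/s0b.png

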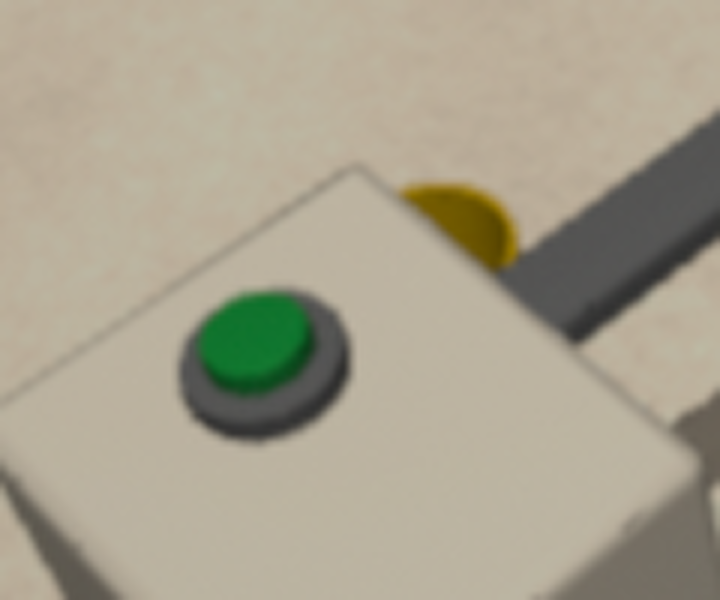

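Request:
{"method": "apply_moves", "body": {"rows": [{"xyz": [0,0,-0.012],"spin": 0,"hand": 0},{"xyz": [0,0,-0.018],"spin": 0,"hand": 0},{"xyz": [0,0,-0.018],"spin": 0,"hand": 0}]}}

```text
t: 13.35
ee_pos: [0.5239, -0.2611, 0.2522]
eef_rot: [0.909, -0.417, 0.001, -0.0]
wrist_force: [1.7, 1.0, 3.8]
width: -0.003
```

Request:
{"method": "apply_moves", "body": {"rows": [{"xyz": [0,0,-0.006],"spin": 0,"hand": 0},{"xyz": [0,0,-0.006],"spin": 0,"hand": 0}]}}

```text
t: 13.55
ee_pos: [0.5235, -0.2612, 0.2532]
eef_rot: [0.909, -0.417, 0.0, -0.0]
wrist_force: [2.1, 0.4, 3.5]
width: 0.001
```

Request:
{"method": "apply_moves", "body": {"rows": [{"xyz": [0,0,-0.006],"spin": 0,"hand": 0},{"xyz": [0,0,-0.006],"spin": 0,"hand": 0}]}}

```text
t: 13.75
ee_pos: [0.5231, -0.2612, 0.2547]
eef_rot: [0.909, -0.417, -0.0, 0.0]
wrist_force: [1.0, 0.1, 3.0]
width: 0.001
```

Request:
{"method": "apply_moves", "body": {"rows": [{"xyz": [0,0,-0.006],"spin": 0,"hand": 0},{"xyz": [0,0,-0.006],"spin": 0,"hand": 0}]}}

```text
t: 13.95
ee_pos: [0.5227, -0.2612, 0.2563]
eef_rot: [0.909, -0.417, -0.0, 0.0]
wrist_force: [0.5, -0.5, 1.8]
width: 0.003
```

Request:
{"method": "apply_moves", "body": {"rows": [{"xyz": [0,0,-0.006],"spin": 0,"hand": 0},{"xyz": [0,0,-0.006],"spin": 0,"hand": 0}]}}

```text
t: 14.15
ee_pos: [0.5224, -0.2609, 0.2579]
eef_rot: [0.909, -0.417, -0.001, 0.0]
wrist_force: [-0.5, 0.6, -0.1]
width: 0.0
```

The spring force faded over z 0.2508–0.257, which is 6 mm. With the hard stop at 21 N, that shows a full press. Now I lift clear and check.

Request:
{"method": "apply_moves", "body": {"rows": [{"xyz": [0,0,-0.1],"spin": 0,"hand": 0},{"xyz": [0,0,-0.22],"spin": 0,"hand": 0},{"xyz": [0,0,-0.3],"spin": 0,"hand": 0},{"xyz": [0,0,-0.3],"spin": 0,"hand": 0},{"xyz": [0,0,-0.3],"spin": 0,"hand": 0}]}}

```text
t: 14.65
ee_pos: [0.5231, -0.2612, 0.348]
eef_rot: [0.909, -0.417, -0.0, 0.0]
wrist_force: [0.3, 0.7, -0.9]
width: 0.002
```

Run:
```python
from h import *
rel([.5,0,.3])
f=bot.grab_frame("scene"); g=bot.grab_frame("top")
a=cv2.resize(f[190:320,150:420,::-1],None,fx=2.9,fy=2.9,interpolation=cv2.INTER_CUBIC)
cv2.imwrite("pics/scene21.png",a); cv2.imwrite("pics/top21.png",g[:,:,::-1])
```

```text
t 14.65 pos [ 0.5231 -0.2612  0.348 ] yaz -139.27 F [ 0.3  0.7 -0.9] w 0.002 | xyz [-0.7101 -0.5096  0.16  ] spin 0
```

View pics/scene21.png

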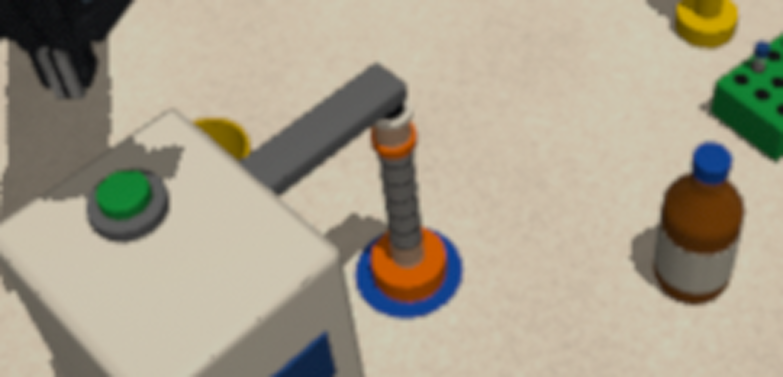

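View pics/top21.png

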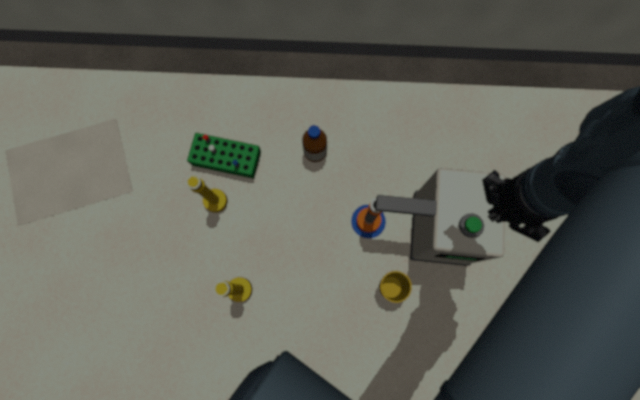

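The cylinder stands upright on the disc with blue showing all round the foot at (368,221). The button is back up, and the bottle, beaker, rack and yellow cylinders are where they started. I'm handing in.

Run:
```python
from h import *
print(bot.finish_job())
```

```text
the job is handed in; nothing more can be done
None
```

The measuring cylinder stands upright with its foot wholly on the blue disc. I took the fingers off it, then pressed the green button fully and let it come back up. The job was handed in at about 14.7 s; `finish_job` reports no verdict.

**Push:** I pushed the foot in several short strokes with the outer corner of one open fingertip, low on the foot. The back of the finger was ruled out because its knuckle would have touched the tube.

**Button:** It hit a hard stop at 21 N. As I lifted, the spring force faded over about 6 mm, which matches the full travel.

**Last checks**
- **Cylinder:** it is upright, and the scene and top pictures show blue all round the foot. The last wrist measurement put the foot 3.6 mm off centre, before a final nudge of about 3 mm; 14 mm is allowed.
- **Bystanders:** the bottle, beaker, rack and both yellow look-alikes show at their starting pixels.
- **Robot:** it touches nothing.

**What disagreed or was not confirmed**
- The wrist camera placed things about 3 mm towards +x compared with the top camera, so I steered the last strokes by the disc as the wrist camera saw it.
- The last wrist measurement after backing off was unusable: the picture was blurred by motion and the foot was cut off at the edge.
- The button's hard stop came at tool height 0.2508 m instead of the expected 0.247 m. I relied on the force and the travel instead.
- While pushing, the tube's estimated gap to the gripper was 5 to 8 mm. It was calculated, not measured, and I saw no sign of contact.

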